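# Lift the shortbread off the tray with the turner

### The arm

A 6-joint arm with a two-finger parallel gripper is mounted at the origin on a cart in front of the work surface, level with it; the furniture and walls round the work are solid. World frame = base frame: x ahead of the robot, y to its left, z up, the work surface at z = 0. Lengths are in m, angles in rad, forces in N, time in s.
With the tool pointing down it reaches from about 0.275 to 0.85 m from the base axis. Payload 5.2 kg.
Tool frame: the origin (TCP) lies between the finger pads, 19 mm behind the fingertips; this is the grasp point; z points along the fingers, y is the line along which they close (so a half turn about z gives the same grasp; the last joint's range is limited). The gripper opens to 85 mm and grips with 20 to 120 N. Pads are 22 mm wide; open, the fingers measure 114 mm over their backs; the gripper's body (76 mm by 85 mm) begins 54 mm behind the grasp point. The pads swing forward as they close: fully open they stand 13 mm farther back than shut.
Start: joints at [1.085, 0.259, 1.535, -0, 1.348, -0.203], TCP at [0.153, 0.528, 0.25] pointing down, gripper open.
Joint ranges: [-3.14, 3.14], [-0.91, 2.08], [0.19, 2.58], [-1.22, 4.36], [0.22, 2.71], [-3.12, 3.12]. Speed limits (rad/s): [2.57, 2.57, 3.14, 3.14, 3.14, 3.14].

### API

Orientations are given as [roll, pitch, yaw] about the fixed x, y, z axes, in that order (R = Rz(yaw) Ry(pitch) Rx(roll)).
In Python, from workcell import arm, viewer gives the robot as it stands.
- The arm moves only by the tool move_arm, never from a script. Its argument "motion" is a list of rows, each an object of numbers: "hand": the opening, from 0 (shut) to 1 (fully open); "x", "y", "z": the shift along the tool's x, y, z in cm; "ax", "ay", "az": the turn, a rotation vector about the tool's x, y, z in degrees. In form: [{"hand": .., "x": .., "y": .., "z": .., "ax": .., "ay": .., "az": ..}, ...]. A call has 1 to 10 rows; each row shifts and turns the commanded pose from where the row before left it, along the tool's axes as they then stand; what a row does not reach is not made up. A row lasts 1/8 s, in which the tool goes at most 62.5 mm and 10.7 degrees, less where a joint would pass 70% of its speed; a pose out of reach is approached as far as the arm can. A call with a gripper value outside its range is refused whole. The fingers move at their own pace and stop on an object; "force" is the grip in N (left out, the last holds). Time passes only in rows, so rows that do not move let the fingers close. It gives the time, the measured TCP pose, the force, the opening and the grip force at its end, in the units of the state.
- arm.state(): the state, without advancing time (a new reading comes with each control period).
- viewer.grab_frame(name): name is "side" or "top"; returns a dict with "color" (420x560x3 uint8, red, green, blue), "intrinsics" (3x3 intrinsics, pixels), "k1" (the pictures are not rectified: a ray, as slopes to the right and down, at radius r is drawn at 1 + k1 r^2 times it, then the intrinsics apply), "rvec" (rotation vector, rad) and "tvec" (3), from world to camera coordinates, as OpenCV has them. Camera axes: x right, y down, z forward; pixel columns grow to the right and rows downward; lengths in m; the calibration is good to about 2 mm. A picture is of the moment at which its call begins. There is no depth.
- arm.close_job(): hands the job in; it is judged then, once.
The state is a dict: "time_s": time; "joint_pos": joint angles; "dq": joint speeds; "joint_efforts": joint torques, N m; "position": TCP position; "orientation": TCP orientation; "ft_force": force on the tool from outside, world axes, zero at the start; "wrist_torque": the same for the moment, N m; "grip_width": finger opening in m; "grasp_force": force on a finger pad.
Only numpy, scipy, OpenCV 4.12 (cv2) and the standard library are available. Lean on these libraries where they do the work, as an engineer would, in place of code of your own. Each camera call takes 0.05 s, during which the arm holds its last target. There are 200 camera calls.

### The job

Move the round of shortbread from the baking tray onto the wooden board with the slotted turner, right side up and flat on the board's broad part. The turner's handle is tucked between the two storage jars, so lift the turner out by its neck, lay it flat on the worktop clear of the jars and take it again by the handle; then slide its blade under the shortbread, which you can hold against the tray's rim, and carry it over. Be gentle: the shortbread is brittle, so neither fingers nor arm may touch it and it must not be dropped or jammed, and do not press the blade hard into the tray's non-stick coating; leave the jars where they stand, and finish with the turner laid flat on the worktop.

Things in the scene. Friction and masses are not known exactly. Their poses are not given: they have to be found in the camera images.
- turner: Slotted steel turner with a dark wooden handle, about 265 mm long, 0.16 kg. Origin: middle of the blade's rear edge (heel), on its underside; x along the blade to its tip, z up, y across. The blade outweighs the handle: laid down, it lies flat on its blade with the handle in the air. At the start the blade points to +y or between +y and -x and the handle lies between the jars.
- turner_tip (a point): Middle of the blade's front edge on the underside, 85 mm ahead of the heel; axes as turner. The blade is flat, polished (slippery, friction about 0.2), 66 mm wide at the heel and 76 mm at the tip, 2.4 mm thick, bevelled on top over the last 15 mm to 1.5 mm at the tip.
- turner_neck (a point): Where to grip the neck while the jars shut in the handle: 20 mm behind the heel, 22.5 mm above the blade's underside; axes as turner, grip across y. The neck is a steel bar 12 mm wide (y) and 5 mm thick that rises backwards from the heel at 45 degrees to x = -40 mm, z = 43 mm.
- turner_handle (a point): Middle of the turner's handle, 107 mm behind the heel, 53 mm above the blade's underside; axes as turner, grip across y. The handle is a bar 18 mm wide (y), 16 mm high, 140 mm long with flat sides; it rises backwards at 8 degrees.
- shortbread: Round of shortbread, 104 mm across, 13 mm thick, 0.10 to 0.16 kg, rigid, with a crimped edge and eight scored wedges on top. Its lower edge is bevelled: the underside is 98 mm across and the edge slopes out to the full width 2.5 mm higher, so the tip goes under it only while it keeps to the floor. Origin: centre of its underside, z up. It lies loose on the tray's floor.
- tray: Dark non-stick baking tray that stays put, 250 mm (its x) by 220 mm (its y), origin at the centre of its underside. The floor is 3 mm thick (top at z = 3 mm); upright walls 3 mm thick all round, 19 mm high (their inner faces at x = +-122 mm, y = +-107 mm). Its x points away from the robot, give or take 9 degrees; the shortbread lies near the wall at +x.
- board: Oak serving board, 13 mm thick, loose, 0.55 kg. Origin: centre of its outline on the underside. Its y runs along the board: the broad part, 150 mm wide in x, reaches from y = -100 mm to y = +160 mm; the narrow neck (to y = -160 mm) points towards the robot. Tray and board stand side by side, either one on the left.
- jar_short: Purple storage jar with a wooden lid, 102 mm across, 140 mm tall, at one side of the turner's handle. Origin: centre of its underside. Once the turner is lifted, the worktop is clear from x = 0.36 to 0.66 m, y = -0.34 to -0.25 m.
- jar_tall: Purple storage jar with a wooden lid, 102 mm across, 180 mm tall, at the other side of the turner's handle. Origin: centre of its underside. Bystanders, fixed: a timer and two mills up to 177 mm tall near x = 0.73, y = -0.44 to -0.25 m; a mug and a bowl of limes beyond y = 0.37 m.

How it is judged:
On the way, in this order (a step that is already met when the one before it is completed fails the run):
1. the turner lies flat on the worktop, let go, with its handle's middle more than 120 mm from either jar's axis (angle between turner's own z axis and vertical below 0.1 rad and height (world z) of turner below 0.012 m and linear speed of turner below 0.03 m/s and contact force between the fingers and turner below 0.1 N and horizontal distance between turner_handle and jar_short above 0.12 m and horizontal distance between turner_handle and jar_tall above 0.12 m), for 0.2 s.
2. the shortbread rides on the turner, at least 50 mm above the tray's underside, with the gripper on the handle (TCP within 80 mm of its middle) (height (world z) of shortbread above 0.05 m and contact force between shortbread and turner above 0.3 N and contact force between shortbread and tray below 0.05 N and distance between the grasp point and turner_handle below 0.08 m), for 0.2 s.
At the end, for the whole second after the job is handed in: The shortbread rests flat and right side up on the board, its centre within 45 mm of the board's long axis and 30 mm or more inside the ends of the broad part; the turner lies flat on the worktop, off the shortbread, let go and at rest (x of shortbread in the frame of board between -0.045 and 0.045 m and y of shortbread in the frame of board between -0.07 and 0.13 m and z of shortbread in the frame of board between 0.009 and 0.018 m and angle between shortbread's own z axis and vertical below 0.07 rad and linear speed of shortbread below 0.02 m/s and contact force between shortbread and turner below 0.05 N and angle between turner's own z axis and vertical below 0.1 rad and height (world z) of turner below 0.012 m and linear speed of turner below 0.03 m/s and contact force between the fingers and turner below 0.1 N); the robot touches nothing.
It fails at once if the gripper or arm touches the shortbread (contact force between any of the fingers, the arm and shortbread above 0.3 N).
It fails at once if the shortbread is dropped or jammed (more than 30 N on it) (contact force between shortbread and anything else above 30 N).
It fails at once if the turner presses on the tray with more than 20 N and gouges its coating (contact force between turner and tray above 20 N).
It fails at once if the shortbread tips by more than 50 degrees (angle between shortbread's own z axis and vertical above 0.87 rad).
It fails at once if a jar is pushed more than 30 mm or tipped over (distance of any of jar_short, jar_tall from where it was at the start of the episode above 0.03 m).
It also fails if it takes over 72 s, if anything falls off the work surface, if the arm or the gripper's body presses on something with over 40 N, if the wrist force passes 120 N, or if a joint passes its speed limit or range.

## Working session

There is one attempt and no reset: what is moved stays moved. The work goes in short steps, Python scripts to look and compute and a tool call to move; the robot and the scene stay as the last step left them, time stands still between calls to the robot, and variables do not carry over. Pictures are saved under pics/ and viewed, at most 10 in all, crops included, and the job is handed in when it is done.

Besides the shell and the picture viewer there is one more tool, called after "Request:" as name([rows], argument=value, ...), one row to a line, values as JSON. move_arm: Moves the arm, as the interface text tells. Its arguments: {"type":"object","properties":{"motion":{"type":"array","items":{"type":"object","properties":{"hand":{"type":"number"},"x":{"type":"number"},"y":{"type":"number"},"z":{"type":"number"},"ax":{"type":"number"},"ay":{"type":"number"},"az":{"type":"number"}}}},"force":{"type":"number"}},"required":["motion"]}

```bash
mkdir -p pics; ls
cat > h.py <<'E'
import numpy as np, cv2
from workcell import arm, viewer
from scipy.spatial.transform import Rotation as R
def grab(n,f=None):
    d=viewer.grab_frame(n)
    if f: cv2.imwrite(f,d["color"][:,:,::-1])
    return d
def ray(d,u,v):
    K=np.array(d["intrinsics"]);s=np.array([(u-K[0,2])/K[0,0],(v-K[1,2])/K[1,1]])
    p=s.copy()
    for _ in range(30): p=s/(1+d["k1"]*(p@p))
    Rm=cv2.Rodrigues(np.array(d["rvec"],float))[0];t=np.array(d["tvec"],float).ravel()
    return -Rm.T@t, Rm.T@np.array([p[0],p[1],1])
def onz(d,u,v,z):
    c,r=ray(d,u,v); return c+r*(z-c[2])/r[2]
def proj(d,P):
    P=np.atleast_2d(P);Rm=cv2.Rodrigues(np.array(d["rvec"],float))[0]
    c=P@Rm.T+np.array(d["tvec"],float).ravel();p=c[:,:2]/c[:,2:]
    p=p*(1+d["k1"]*(p**2).sum(1,keepdims=True));K=np.array(d["intrinsics"])
    return np.c_[p[:,0]*K[0,0]+K[0,2],p[:,1]*K[1,1]+K[1,2]]
def tri(*a):
    A=np.zeros((3,3));b=np.zeros(3)
    for d,u,v in a:
        c,r=ray(d,u,v);r/=np.linalg.norm(r);M=np.eye(3)-np.outer(r,r);A+=M;b+=M@c
    return np.linalg.solve(A,b)
E
python3 - <<'E'
from h import *
import pickle
for n in("side","top"):
    d=grab(n,f"pics/{n}0.png");pickle.dump(d,open(n+"0.pkl","wb"))
    print(n,d["intrinsics"],d["k1"],ray(d,280,210))
s=arm.state();print(s)
E
```

```text
pics
side [[448.6719077    0.         277.32051143]
 [  0.         448.6719077  217.29028421]
 [  0.           0.           1.        ]] -0.08243594981902151 (array([-0.10980298, -0.26286479,  1.31909128]), array([ 0.47140546,  0.05866774, -0.88013333]))
top [[393.55826579   0.         285.28924234]
 [  0.         393.55826579 208.6840823 ]
 [  0.           0.           1.        ]] -0.10312616775203184 (array([ 0.321243  , -0.14836369,  1.14808203]), array([ 0.19118849, -0.00979779, -0.98160215]))
{'time_s': 0.1, 'joint_pos': array([ 1.08515957e+00,  2.59286637e-01,  1.53596892e+00,  9.61911558e-06,
        1.34799351e+00, -2.02811223e-01]), 'dq': array([ 0.00017023, -0.00128041, -0.00126747,  0.00044939,  0.0007758 ,
        0.00096998]), 'joint_efforts': array([ 1.95889814e-03, -4.46973252e+01, -2.91246468e+01, -3.39130274e-04,
        6.40266473e-03,  4.39368819e-05]), 'position': array([0.15326034, 0.52775965, 0.2492508 ]), 'orientation': array([-3.13997208e+00, -3.42826226e-04,  2.85876471e+00]), 'ft_force': array([ 0.19207608,  0.35871906, -0.44839943]), 'wrist_torque': array([0.01570398, 0.02578688, 0.02271044]), 'grasp_force': 0.0, 'grip_width': 0.0855972262535558}
```

View pics/top0.png

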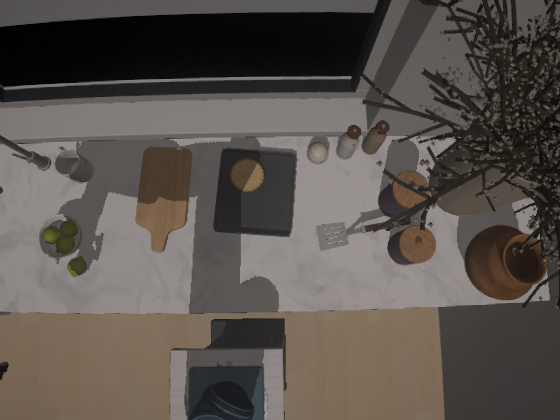

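View pics/side0.png

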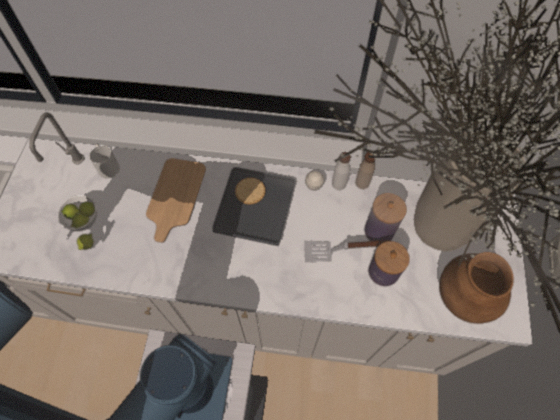

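Top view: board around (163,195), tray (255,190), shortbread (247,175), turner blade (332,235), handle running to the jars at (410,190) and (415,243). I'll enlarge for precise pixels.

Run:
```python
import pickle,cv2,numpy as np
def crop(n,u0,v0,w,h,s):
    im=pickle.load(open(n+"0.pkl","rb"))["color"][v0:v0+h,u0:u0+w,::-1]
    im=(255*(im/255.)**0.5).astype(np.uint8)
    im=cv2.resize(im,None,fx=s,fy=s,interpolation=cv2.INTER_CUBIC)
    for u in range(u0-u0%10+10,u0+w,10):
        cv2.line(im,((u-u0)*s,0),((u-u0)*s,6),(0,255,255),1); cv2.putText(im,str(u),((u-u0)*s-9,16),0,.33,(0,0,255),1)
    for v in range(v0-v0%10+10,v0+h,10):
        cv2.line(im,(0,(v-v0)*s),(6,(v-v0)*s),(0,255,255),1); cv2.putText(im,str(v),(8,(v-v0)*s+4),0,.33,(0,0,255),1)
    return im
a=np.vstack([crop("top",310,160,133,100,6)]);
cv2.imwrite("pics/t1.png",a)
b=crop("side",295,185,133,100,6);cv2.imwrite("pics/s1.png",b)
c=np.hstack([crop("top",130,140,180,120,4)]);cv2.imwrite("pics/t2.png",c)
```

```text
(no output)
```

View pics/t1.png

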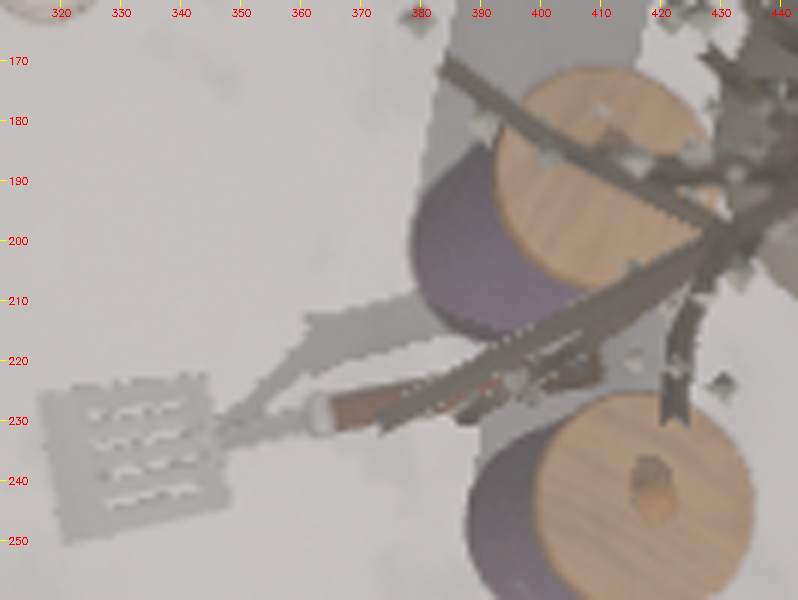

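View pics/s1.png

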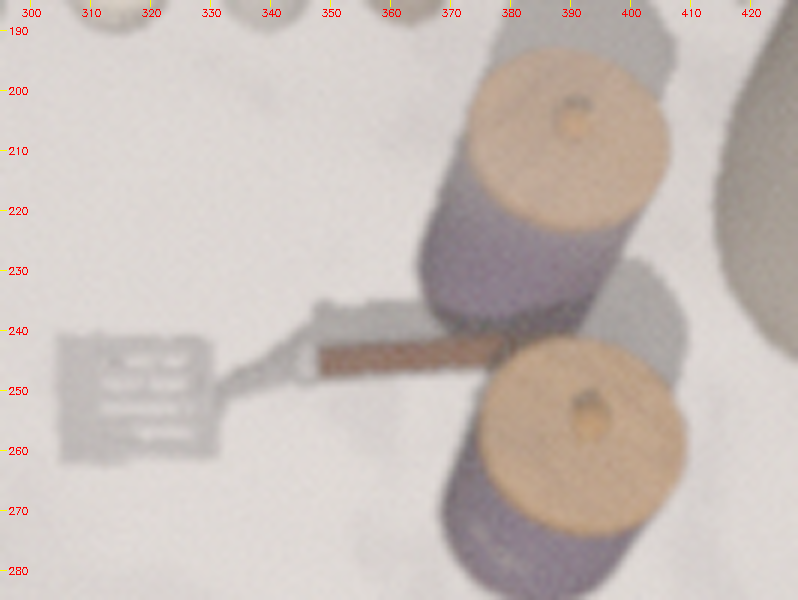

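View pics/t2.png

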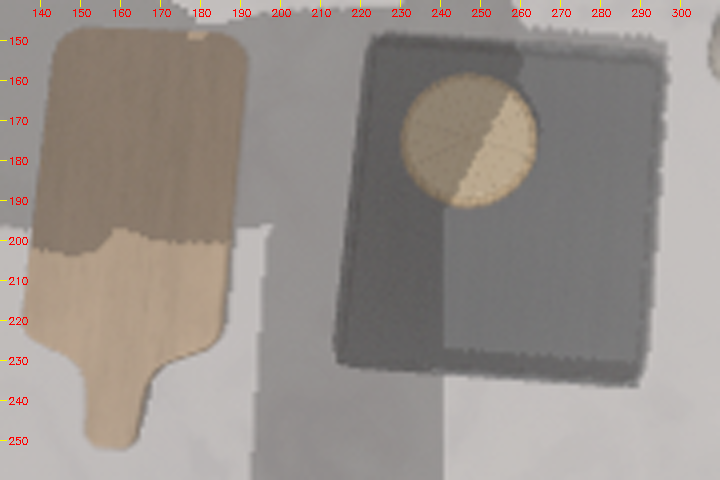

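Crops show blade corners (top: 316,225.5 / 320.5,251 / 345,222 / 348.5,244.5; side: 304.5,240.5 / 305,262 / 330.5,240 / 331,261), the tray rim corners and the shortbread disc centred at about (247.2,175).

```bash
cat > meas.py <<'E'
from h import *
import pickle
from scipy.optimize import least_squares
t=pickle.load(open("top0.pkl","rb"));s=pickle.load(open("side0.pkl","rb"))
np.set_printoptions(precision=4,suppress=True)
# turner: corners tipL? heading roughly +y: left side (+y_t) is -x world (image bottom)
pts=np.array([[.085,-.038,.002],[.085,.038,.002],[0,-.033,.002],[0,.033,.002]])
T=np.array([[316,225.5],[320.5,251],[345,222.3],[348.5,244.5]])
S=np.array([[304.3,240.5],[305,262],[330.7,240],[331.2,261]])
for a,b in zip(T,S): print("tri",tri((t,*a),(s,*b)))
print("collar",tri((t,364.5,229),(s,348,245)))
def W(q,p,dz=0):
    c,n=np.cos(q[2]),np.sin(q[2]);return np.c_[q[0]+c*p[:,0]-n*p[:,1],q[1]+n*p[:,0]+c*p[:,1],p[:,2]+dz]
def f(q): return np.r_[(proj(t,W(q,pts))-T).ravel(),(proj(s,W(q,pts))-S).ravel()]
r=least_squares(f,[.45,-.25,1.7],loss="soft_l1");print("turner",r.x,np.degrees(r.x[2]),r.fun.round(1))
q=r.x;pt=np.array([[-.02,0,.0225],[-.107,0,.053],[-.04,0,.043]]);print("neck,handle",W(q,pt)); print(proj(t,W(q,pt)),proj(s,W(q,pt)))
# tray: rim corners, robot-far(+x) up. tray y left
tp=np.array([[.125,.11,.019],[.125,-.11,.019],[-.125,-.11,.019],[-.125,.11,.019]])
TT=np.array([[222,148.5],[296.5,152.5],[289.5,236.5],[213.5,231]])
r=least_squares(lambda q:(proj(t,W(q,tp))-TT).ravel(),[.6,0,0]);print("tray",r.x,np.degrees(r.x[2]),r.fun.round(1));
print("tray in side",proj(s,W(r.x,tp)))
print("short top",onz(t,247.2,175,.016),"w",onz(t,230.3,175,.016),onz(t,264.2,175,.016), onz(t,247.2,158,.016),onz(t,247.2,192,.016))
print("short side",onz(s,250.5,190.5,.016))
bp=[onz(t,*a,.013) for a in [(141,170),(190.5,170),(138.3,200),(188,200),(137,220),(186.5,220),(160,252),(168,147)]];print("board",np.array(bp))
for a,b in [((411.5,189),(389.5,208)),((417.5,244),(392.2,258))]: print("jar",tri((t,*a),(s,*b)))
E
python3 meas.py
```

```text
tri [ 0.497  -0.2666 -0.0018]
tri [ 0.4208 -0.2767  0.0041]
tri [ 0.5022 -0.3502  0.0157]
tri [ 0.4384 -0.3598 -0.0022]
collar [ 0.4776 -0.4015  0.0458]
turner [ 0.4708 -0.3556  1.7102] 97.9873845311221 [ 0.3 -0.2  0.3 -0.3 -0.3  0.2  0.4 -0.1 -0.4 -0.3 -0.4  0.2 -0.4  1.5
  0.3 -0.4]
neck,handle [[ 0.4736 -0.3754  0.0225]
 [ 0.4857 -0.4616  0.053 ]
 [ 0.4764 -0.3952  0.043 ]]
[[354.7472 231.3826]
 [386.4476 225.0854]
 [362.9293 229.2899]] [[337.9123 248.3535]
 [367.1085 244.2998]
 [345.1176 245.6975]]
tray [ 0.5988 -0.0879 -0.0896] -5.131305757272927 [ 0.6  0.1 -1.3  1.2  0.2 -0.6  0.4 -0.6]
tray in side [[232.3839 166.7785]
 [294.3666 178.7912]
 [278.0123 243.9992]
 [211.4859 229.9387]]
short top [ 0.6497 -0.0637  0.016 ] w [ 0.6506 -0.0133  0.016 ] [ 0.6489 -0.1144  0.016 ] [ 0.7029 -0.0637  0.016 ] [ 0.5975 -0.0637  0.016 ]
short side [ 0.6487 -0.0673  0.016 ]
board [[0.6725 0.2586 0.013 ]
 [0.6693 0.1072 0.013 ]
 [0.5796 0.2616 0.013 ]
 [0.577  0.112  0.013 ]
 [0.5193 0.2624 0.013 ]
 [0.517  0.1147 0.013 ]
 [0.4242 0.1899 0.013 ]
 [0.744  0.179  0.013 ]]
jar [ 0.5655 -0.507   0.1541]
jar [ 0.4239 -0.527   0.1119]
```

Request:
move_arm([
  {"hand": 1, "x": -5.5, "az": 5.7},
  {"hand": 1, "x": -5.5, "az": 5.7},
  {"hand": 1, "x": -5.5, "az": 5.7},
  {"hand": 1, "x": -5.5, "az": 5.7},
  {"hand": 1, "x": -5.5, "az": 5.7},
  {"hand": 1, "x": -5.5, "az": 5.7},
  {"hand": 1, "x": -5.5, "az": 5.7},
  {"hand": 1, "x": -5.5, "az": 5.7},
  {"hand": 1, "x": -5.5, "az": 5.7},
  {"hand": 1, "x": -5.5, "az": 5.7},
], force=60)

```text
invalid input
```

```bash
cat >> h.py <<'E'
np.set_printoptions(precision=4,suppress=True)
def todo(p,rpy_deg):
    "tool-axes shift (cm) and turn (deg) from measured pose to target"
    s=arm.state();R0=R.from_euler("xyz",s["orientation"])
    d=R0.inv().apply(np.array(p)-s["position"])*100
    w=(R0.inv()*R.from_euler("xyz",rpy_deg,degrees=True)).as_rotvec(degrees=True)
    print("t",s["time_s"],"pos",s["position"],"rpy",np.degrees(s["orientation"]),"shift",d.round(2),"turn",w.round(2),"F",s["ft_force"].round(1),"w",round(s["grip_width"],4),"g",s["grasp_force"])
E
python3 -c "
from h import *
todo([.4736,-.3754,.15],[180,0,98])
import pickle
t=pickle.load(open('top0.pkl','rb'));s=pickle.load(open('side0.pkl','rb'))
print([onz(t,376,231,z) for z in (.1,.5,.8)]); print(proj(s,[onz(t,376,231,z) for z in (.1,.3,.5,.7,.9)]))"
```

```text
t 0.1 pos [0.1533 0.5278 0.2493] rpy [-179.9071   -0.0196  163.7952] shift [-55.97 -77.77  10.03] turn [-0.09  0.04 65.8 ] F [ 0.2  0.4 -0.4] w 0.0856 g 0.0
[array([ 0.463 , -0.4181,  0.1   ]), array([ 0.4089, -0.3152,  0.5   ]), array([ 0.3683, -0.238 ,  0.8   ])]
[[355.044  242.997 ]
 [346.4288 218.0951]
 [334.3879 183.4811]
 [316.4518 132.3227]
 [287.1997  49.9258]]
```

Request:
move_arm([
  {"hand": 1, "x": -5.5, "y": 0, "z": 0, "ax": 0, "ay": 0, "az": 5.7},
  {"hand": 1, "x": -5.5, "y": 0, "z": 0, "ax": 0, "ay": 0, "az": 5.7},
  {"hand": 1, "x": -5.5, "y": 0, "z": 0, "ax": 0, "ay": 0, "az": 5.7},
  {"hand": 1, "x": -5.5, "y": 0, "z": 0, "ax": 0, "ay": 0, "az": 5.7},
  {"hand": 1, "x": -5.5, "y": 0, "z": 0, "ax": 0, "ay": 0, "az": 5.7},
  {"hand": 1, "x": -5.5, "y": 0, "z": 0, "ax": 0, "ay": 0, "az": 5.7},
  {"hand": 1, "x": -5.5, "y": 0, "z": 0, "ax": 0, "ay": 0, "az": 5.7},
  {"hand": 1, "x": -5.5, "y": 0, "z": 0, "ax": 0, "ay": 0, "az": 5.7},
  {"hand": 1, "x": -5.5, "y": 0, "z": 0, "ax": 0, "ay": 0, "az": 5.7},
  {"hand": 1, "x": -5.5, "y": 0, "z": 0, "ax": 0, "ay": 0, "az": 5.7},
], force=60)

```text
time_s: 1.35
position: [0.5472, 0.1743, 0.2494]
orientation: [-3.141, -0.0, 1.861]
ft_force: [0.1, -0.1, 0.4]
grip_width: 0.0859
grasp_force: 0.0
```

```bash
python3 -c "
from h import *
todo([.4736,-.3754,.15],[180,0,98])"
```

```text
t 1.35 pos [0.5472 0.1743 0.2494] rpy [-179.9574   -0.0105  106.6061] shift [-50.57 -22.76   9.95] turn [-0.04 -0.01  8.61] F [ 0.1 -0.1  0.4] w 0.0859 g 0.0
```

Request:
move_arm([
  {"hand": 1, "x": -5.1, "y": -2.3, "z": 0, "ax": 0, "ay": 0, "az": 0},
  {"hand": 1, "x": -5.1, "y": -2.3, "z": 0, "ax": 0, "ay": 0, "az": 0},
  {"hand": 1, "x": -5.1, "y": -2.3, "z": 0, "ax": 0, "ay": 0, "az": 0},
  {"hand": 1, "x": -5.1, "y": -2.3, "z": 0, "ax": 0, "ay": 0, "az": 0},
  {"hand": 1, "x": -5.1, "y": -2.3, "z": 0, "ax": 0, "ay": 0, "az": 0},
  {"hand": 1, "x": -5.1, "y": -2.3, "z": 0, "ax": 0, "ay": 0, "az": 0},
  {"hand": 1, "x": -5.0, "y": -2.3, "z": 0, "ax": 0, "ay": 0, "az": 0},
  {"hand": 1, "x": -5.0, "y": -2.3, "z": 0, "ax": 0, "ay": 0, "az": 0},
  {"hand": 1, "x": -5.0, "y": -2.2, "z": 0, "ax": 0, "ay": 0, "az": 4.3},
  {"hand": 1, "x": -5.0, "y": -2.2, "z": 0, "ax": 0, "ay": 0, "az": 4.3},
], force=60)

```text
time_s: 2.6
position: [0.47, -0.3752, 0.2495]
orientation: [-3.141, -0.001, 1.711]
ft_force: [1.3, 0.1, 0.1]
grip_width: 0.0856
grasp_force: 0.0
```

```bash
python3 -c "
from h import *
todo([.4736,-.3754,.10],[180,0,98])"
```

```text
t 2.6 pos [ 0.47   -0.3752  0.2495] rpy [-179.9878   -0.0446   98.0564] shift [-0.08  0.36 14.95] turn [-0.01 -0.04  0.06] F [1.3 0.1 0.1] w 0.0856 g 0.0
```

Request:
move_arm([
  {"hand": 1, "x": 0, "y": 0.4, "z": 5, "ax": 0, "ay": 0, "az": 0},
  {"hand": 1, "x": 0, "y": 0, "z": 5, "ax": 0, "ay": 0, "az": 0},
  {"hand": 1, "x": 0, "y": 0, "z": 5, "ax": 0, "ay": 0, "az": 0},
  {"hand": 1, "x": 0, "y": 0, "z": 4, "ax": 0, "ay": 0, "az": 0},
  {"hand": 1, "x": 0, "y": 0, "z": 2.5, "ax": 0, "ay": 0, "az": 0},
  {"hand": 1, "x": 0, "y": 0, "z": 0.9, "ax": 0, "ay": 0, "az": 0},
  {"hand": 1, "x": 0, "y": 0, "z": 0, "ax": 0, "ay": 0, "az": 0},
], force=60)

```text
time_s: 3.48
position: [0.4744, -0.373, 0.0258]
orientation: [-3.141, -0.001, 1.714]
ft_force: [0.3, 0.3, 0.7]
grip_width: 0.0851
grasp_force: 0.0
```

Request:
move_arm([
  {"hand": 0, "x": 0, "y": 0, "z": 0, "ax": 0, "ay": 0, "az": 0},
  {"hand": 0, "x": 0, "y": 0, "z": 0, "ax": 0, "ay": 0, "az": 0},
  {"hand": 0, "x": 0, "y": 0, "z": 0, "ax": 0, "ay": 0, "az": 0},
  {"hand": 0, "x": 0, "y": 0, "z": 0, "ax": 0, "ay": 0, "az": 0},
  {"hand": 0, "x": 0, "y": 0, "z": 0, "ax": 0, "ay": 0, "az": 0},
  {"hand": 0, "x": 0, "y": 0, "z": 0, "ax": 0, "ay": 0, "az": 0},
  {"hand": 0, "x": 0, "y": 0, "z": 0, "ax": 0, "ay": 0, "az": 0},
], force=80)

```text
time_s: 4.35
position: [0.4746, -0.3733, 0.0265]
orientation: [3.141, 0.001, 1.714]
ft_force: [-1.2, 0.6, 5.6]
grip_width: 0.0102
grasp_force: 78.0
```

Request:
move_arm([
  {"hand": 0, "x": 0, "y": 0, "z": -1, "ax": 0, "ay": 0, "az": 0},
  {"hand": 0, "x": 0, "y": 0, "z": -2, "ax": 0, "ay": 0, "az": 0},
  {"hand": 0, "x": 0, "y": 0, "z": -2, "ax": 0, "ay": 0, "az": 0},
  {"hand": 0, "x": 0, "y": 0, "z": -1, "ax": 0, "ay": 0, "az": 0},
  {"hand": 0, "x": 0, "y": 0, "z": 0, "ax": 0, "ay": 0, "az": 0},
], force=80)

```text
time_s: 4.97
position: [0.4747, -0.3734, 0.0866]
orientation: [3.141, 0.001, 1.714]
ft_force: [-0.8, 0.4, -2.3]
grip_width: 0.0097
grasp_force: 78.3
```

Run:
```python
from h import *
ims=[]
for n,(u,v) in (("top",(310,170)),("side",(290,180))):
    d=grab(n); im=d["color"][v:v+100,u:u+133,::-1]; ims.append(cv2.resize((255*(im/255.)**.5).astype(np.uint8),(400,300)))
cv2.imwrite("pics/l1.png",np.vstack(ims))
print(arm.state()["ft_force"],arm.state()["wrist_torque"])
```

```text
[ 0.1089  0.1193 -2.3083] [ 0.0344 -0.0343  0.0026]
```

View pics/l1.png

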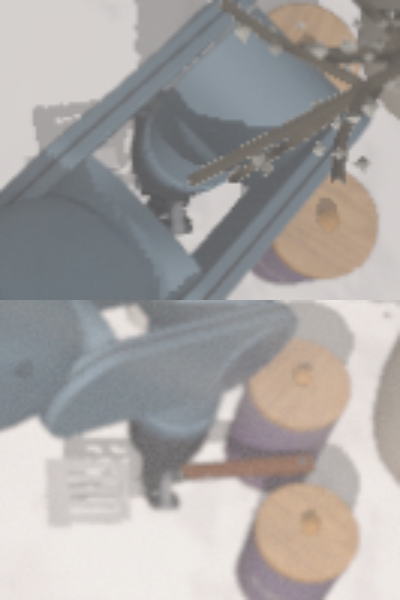

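The turner hangs level in the gripper; its handle is still between the jars (side crop, handle at about (250,465)), so I draw it out along its axis.

Request:
move_arm([
  {"hand": 0, "x": 0.5, "y": 0, "z": -2, "ax": 0, "ay": 0, "az": 0},
  {"hand": 0, "x": 2, "y": 0, "z": -2, "ax": 0, "ay": 0, "az": 0},
  {"hand": 0, "x": 3, "y": 0, "z": -2, "ax": 0, "ay": 0, "az": 0},
  {"hand": 0, "x": 3, "y": 0, "z": -1, "ax": 0, "ay": 0, "az": 0},
  {"hand": 0, "x": 3, "y": 0, "z": 0, "ax": 0, "ay": 0, "az": 0},
  {"hand": 0, "x": 2.5, "y": 0, "z": 0, "ax": 0, "ay": 0, "az": 0},
  {"hand": 0, "x": 1, "y": 0, "z": 0, "ax": 0, "ay": 0, "az": 0},
], force=80)

```text
time_s: 5.95
position: [0.4525, -0.223, 0.1554]
orientation: [-3.141, -0.001, 1.715]
ft_force: [0.0, -0.4, -1.8]
grip_width: 0.0098
grasp_force: 78.3
```

Request:
move_arm([
  {"hand": 0, "x": 0, "y": 0, "z": 0, "ax": 0, "ay": 0, "az": 4},
  {"hand": 0, "x": 0, "y": 0, "z": 0, "ax": 0, "ay": 0, "az": 9},
  {"hand": 0, "x": 0, "y": 0, "z": 0, "ax": 0, "ay": 0, "az": 10},
  {"hand": 0, "x": 0, "y": 0, "z": 0, "ax": 0, "ay": 0, "az": 10},
  {"hand": 0, "x": 0, "y": 0, "z": 0, "ax": 0, "ay": 0, "az": 10},
  {"hand": 0, "x": 0, "y": 0, "z": 0, "ax": 0, "ay": 0, "az": 10},
  {"hand": 0, "x": 0, "y": 0, "z": 0, "ax": 0, "ay": 0, "az": 10},
  {"hand": 0, "x": 0, "y": 0, "z": 0, "ax": 0, "ay": 0, "az": 10},
  {"hand": 0, "x": 0, "y": 0, "z": 0, "ax": 0, "ay": 0, "az": 10},
  {"hand": 0, "x": 0, "y": 0, "z": 0, "ax": 0, "ay": 0, "az": 10},
], force=80)

```text
time_s: 7.2
position: [0.4532, -0.2251, 0.1556]
orientation: [-3.142, 0.0, 0.085]
ft_force: [0.5, -0.7, -2.1]
grip_width: 0.0099
grasp_force: 78.2
```

```bash
python3 -c "
from h import *
todo([.54,-.29,.08],[180,0,-5])"
```

```text
t 7.2 pos [ 0.4532 -0.2251  0.1556] rpy [-179.9999    0.0233    4.846 ] shift [8.11 7.2  7.56] turn [0.   0.02 9.85] F [ 0.5 -0.7 -2.1] w 0.0099 g 78.23879599571228
```

Request:
move_arm([
  {"hand": 0, "x": 2, "y": 1.8, "z": 0, "ax": 0, "ay": 0, "az": 0},
  {"hand": 0, "x": 3, "y": 2.7, "z": 2.5, "ax": 0, "ay": 0, "az": 0},
  {"hand": 0, "x": 3.1, "y": 2.7, "z": 2.5, "ax": 0, "ay": 0, "az": 4.9},
  {"hand": 0, "x": 0, "y": 0, "z": 2.5, "ax": 0, "ay": 0, "az": 4.9},
  {"hand": 0, "x": 0, "y": 0, "z": 2, "ax": 0, "ay": 0, "az": 0},
  {"hand": 0, "x": 0, "y": 0, "z": 2, "ax": 0, "ay": 0, "az": 0},
  {"hand": 0, "x": 0, "y": 0, "z": 0.5, "ax": 0, "ay": 0, "az": 0},
  {"hand": 0, "x": 0, "y": 0, "z": 0, "ax": 0, "ay": 0, "az": 0},
], force=80)

```text
time_s: 8.2
position: [0.5402, -0.2892, 0.0357]
orientation: [-3.141, 0.001, -0.081]
ft_force: [-0.5, -0.3, -1.3]
grip_width: 0.0103
grasp_force: 78.3
```

```bash
python3 -c "
from h import *
todo([.54,-.29,.0265],[180,0,-5])"
```

```text
t 8.2 pos [ 0.5402 -0.2892  0.0357] rpy [-179.9844    0.0338   -4.6134] shift [-0.02  0.08  0.92] turn [-0.02  0.03  0.39] F [-0.5 -0.3 -1.3] w 0.0103 g 78.29265117645264
```

Request:
move_arm([
  {"hand": 0, "x": 0, "y": 0, "z": 0.5, "ax": 0, "ay": 0, "az": 0},
  {"hand": 0, "x": 0, "y": 0, "z": 0.2, "ax": 0, "ay": 0, "az": 0},
  {"hand": 0, "x": 0, "y": 0, "z": 0.1, "ax": 0, "ay": 0, "az": 0},
  {"hand": 0, "x": 0, "y": 0, "z": 0, "ax": 0, "ay": 0, "az": 0},
], force=80)

```text
time_s: 8.7
position: [0.5403, -0.289, 0.0282]
orientation: [3.141, -0.0, -0.08]
ft_force: [-0.9, 0.3, -1.5]
grip_width: 0.0098
grasp_force: 78.3
```

Request:
move_arm([
  {"hand": 0, "x": 0, "y": 0, "z": 0.15, "ax": 0, "ay": 0, "az": 0},
  {"hand": 0, "x": 0, "y": 0, "z": 0, "ax": 0, "ay": 0, "az": 0},
  {"hand": 0.3, "x": 0, "y": 0, "z": 0, "ax": 0, "ay": 0, "az": 0},
  {"hand": 0.6, "x": 0, "y": 0, "z": 0, "ax": 0, "ay": 0, "az": 0},
  {"hand": 1, "x": 0, "y": 0, "z": 0, "ax": 0, "ay": 0, "az": 0},
  {"hand": 1, "x": 0, "y": 0, "z": 0, "ax": 0, "ay": 0, "az": 0},
  {"hand": 1, "x": 0, "y": 0, "z": 0, "ax": 0, "ay": 0, "az": 0},
], force=80)

```text
time_s: 9.57
position: [0.5403, -0.289, 0.0265]
orientation: [3.142, 0.0, -0.08]
ft_force: [0.1, -0.1, -0.4]
grip_width: 0.0851
grasp_force: 0.0
```

Request:
move_arm([
  {"hand": 1, "x": 0, "y": 0, "z": -2, "ax": 0, "ay": 0, "az": 0},
  {"hand": 1, "x": 0, "y": 0, "z": -4, "ax": 0, "ay": 0, "az": 0},
  {"hand": 1, "x": 0, "y": 0, "z": -4, "ax": 0, "ay": 0, "az": 0},
  {"hand": 1, "x": -4, "y": 0, "z": -4, "ax": 0, "ay": 0, "az": 0},
  {"hand": 1, "x": -5, "y": 0, "z": -2, "ax": 0, "ay": 0, "az": 0},
  {"hand": 1, "x": -6, "y": 0, "z": 0, "ax": 0, "ay": 0, "az": 0},
  {"hand": 1, "x": -5, "y": 0, "z": 0, "ax": 0, "ay": 0, "az": 0},
], force=60)

```text
time_s: 10.45
position: [0.3391, -0.2725, 0.1869]
orientation: [3.141, -0.0, -0.08]
ft_force: [0.5, -0.9, 1.0]
grip_width: 0.0854
grasp_force: 0.0
```

Run:
```python
from h import *
import pickle
ims=[]
for n,(u,v) in (("top",(300,150)),("side",(270,160))):
    d=grab(n); pickle.dump(d,open(n+"1.pkl","wb"))
    im=d["color"][v:v+110,u:u+110,::-1]; im=cv2.resize((255*(im/255.)**.5).astype(np.uint8),None,fx=5,fy=5,interpolation=cv2.INTER_CUBIC)[:,:400] 
    for k in range(0,110,10):
        cv2.putText(im,str(u+k),(k*5-8,10),0,.33,(0,0,255),1);cv2.putText(im,str(v+k),(0,k*5+4),0,.33,(0,0,255),1)
        cv2.line(im,(k*5,12),(k*5,18),(0,255,255),1)
    ims.append(im)
cv2.imwrite("pics/l2.png",np.hstack(ims)); print(arm.state()["position"])
```

```text
[ 0.3369 -0.2712  0.1863]
```

View pics/l2.png

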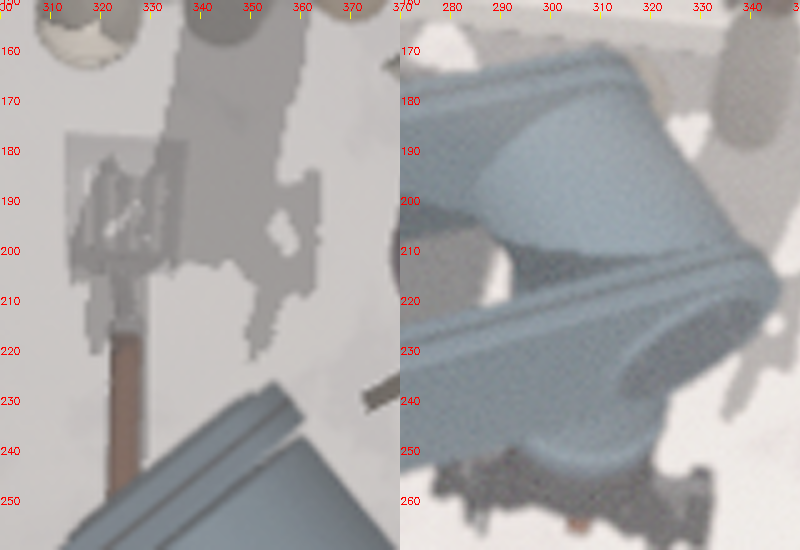

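Turner lies flat, blade at (325,192) top view, handle running towards the robot at (325,235), clear of the jars. Fit its pose.

Run:
```python
from h import *
import pickle
from scipy.optimize import least_squares
t=pickle.load(open("top1.pkl","rb"))
def W(q,p):
    c,n=np.cos(q[2]),np.sin(q[2]);return np.c_[q[0]+c*p[:,0]-n*p[:,1],q[1]+n*p[:,0]+c*p[:,1],p[:,2]]
pts=np.array([[.085,.038,.002],[.085,-.038,.002],[0,.033,.002],[0,-.033,.002]])
T=np.array([[313,176.2],[337.3,177.8],[314,206.7],[335.3,205.3]])
r=least_squares(lambda q:(proj(t,W(q,pts))-T).ravel(),[.56,-.29,0]);print(r.x,np.degrees(r.x[2]),r.fun.round(1))
q=np.array([.558,-.2895,np.radians(-4.6)])
for q in (r.x,q):
    hp=W(q,np.array([[-.107,0,.053],[-.045,0,.046],[-.09,0,.0505]]));print(hp[0],proj(t,hp))
print("centreline at collar/rows 217,245:",onz(t,325.8,217,.045),onz(t,324.7,245,.052))
todo(hp[0],[180,0,-4.6])
```

```text
[ 0.5567 -0.2939 -0.0435] -2.4924738220669136 [-0.6  1.2  0.1  0.3 -0.1 -1.7  0.6  0.2]
[ 0.4498 -0.2893  0.053 ] [[326.8748 238.887 ]
 [326.6476 217.5559]
 [326.789  232.997 ]]
[ 0.4513 -0.2809  0.053 ] [[323.8893 238.3939]
 [324.5065 217.1041]
 [324.039  232.5153]]
centreline at collar/rows 217,245: [ 0.5136 -0.2897  0.045 ] [ 0.4328 -0.2826  0.052 ]
t 10.55 pos [ 0.3369 -0.2712  0.1863] rpy [-179.9245    0.1488   -4.7304] shift [11.52  0.04 13.3 ] turn [-0.08  0.15 -0.13] F [ 0.9 -0.4 -0.5] w 0.0855 g 0.0
```

Request:
move_arm([
  {"hand": 1, "x": 3, "y": 0.3, "z": 0, "ax": 0, "ay": 0, "az": 0},
  {"hand": 1, "x": 4.4, "y": 0, "z": 1, "ax": 0, "ay": 0, "az": 0},
  {"hand": 1, "x": 4, "y": 0, "z": 3, "ax": 0, "ay": 0, "az": 0},
  {"hand": 1, "x": 0, "y": 0, "z": 4, "ax": 0, "ay": 0, "az": 0},
  {"hand": 1, "x": 0, "y": 0, "z": 3.5, "ax": 0, "ay": 0, "az": 0},
  {"hand": 1, "x": 0, "y": 0, "z": 1.9, "ax": 0, "ay": 0, "az": 0},
  {"hand": 1, "x": 0, "y": 0, "z": 0, "ax": 0, "ay": 0, "az": 0},
], force=60)

```text
time_s: 11.42
position: [0.454, -0.2843, 0.0509]
orientation: [-3.139, 0.002, -0.08]
ft_force: [-0.1, 0.6, -1.2]
grip_width: 0.0859
grasp_force: 0.0
```

Request:
move_arm([
  {"hand": 0.3, "x": 0, "y": 0, "z": 0, "ax": 0, "ay": 0, "az": 0},
  {"hand": 0.1, "x": 0, "y": 0, "z": 0, "ax": 0, "ay": 0, "az": 0},
  {"hand": 0, "x": 0, "y": 0, "z": 0, "ax": 0, "ay": 0, "az": 0},
  {"hand": 0, "x": 0, "y": 0, "z": 0, "ax": 0, "ay": 0, "az": 0},
  {"hand": 0, "x": 0, "y": 0, "z": 0, "ax": 0, "ay": 0, "az": 0},
  {"hand": 0, "x": 0, "y": 0, "z": 0, "ax": 0, "ay": 0, "az": 0},
  {"hand": 0, "x": 0, "y": 0, "z": 0, "ax": 0, "ay": 0, "az": 0},
], force=100)

```text
time_s: 12.3
position: [0.4544, -0.2853, 0.0527]
orientation: [3.141, -0.0, -0.081]
ft_force: [-1.2, -0.1, 3.0]
grip_width: 0.0164
grasp_force: 98.1
```

Run:
```python
from h import *
todo([.45,-.284,.052],[180,0,-4.9])
tr=np.array([.5988,-.0879]);a=np.radians(-5.13);c,n=np.cos(a),np.sin(a)
Rt=np.array([[c,-n],[n,c]])
s=(np.array([.649,-.0655])-tr)@Rt;print("short in tray",s)
for tipx in (-.025,.1): print("TCP world for tip",tipx, tr+Rt@[tipx-.192,s[1]])
```

```text
t 12.3 pos [ 0.4544 -0.2853  0.0527] rpy [179.9775  -0.0173  -4.6127] shift [-0.45 -0.1   0.07] turn [ 0.02 -0.02  0.29] F [-1.2 -0.1  3. ] w 0.0164 g 98.10441970825195
short in tray [0.048  0.0268]
TCP world for tip -0.025 [ 0.3851 -0.0418]
TCP world for tip 0.1 [ 0.5096 -0.053 ]
```

Request:
move_arm([
  {"hand": 0, "x": 0, "y": 0, "z": -1.5, "ax": 0, "ay": 0, "az": 0},
  {"hand": 0, "x": 0, "y": 0, "z": -4, "ax": 0, "ay": 0, "az": 0},
  {"hand": 0, "x": 0, "y": -1.5, "z": -3.5, "ax": 0, "ay": 0, "az": 0.5},
  {"hand": 0, "x": -1.5, "y": -3.5, "z": -1, "ax": 0, "ay": 0, "az": 0},
  {"hand": 0, "x": -2, "y": -4.5, "z": 0, "ax": 0, "ay": 0, "az": 0},
  {"hand": 0, "x": -2, "y": -4.5, "z": 0, "ax": 0, "ay": 0, "az": 0},
  {"hand": 0, "x": -2, "y": -4.5, "z": 0, "ax": 0, "ay": 0, "az": 0},
  {"hand": 0, "x": -1.6, "y": -3.6, "z": 0, "ax": 0, "ay": 0, "az": 0},
  {"hand": 0, "x": -1, "y": -1.5, "z": 0, "ax": 0, "ay": 0, "az": 0},
  {"hand": 0, "x": 0, "y": 0, "z": 0, "ax": 0, "ay": 0, "az": 0},
], force=110)

```text
time_s: 13.55
position: [0.3742, -0.0405, 0.1529]
orientation: [3.141, -0.0, -0.087]
ft_force: [0.5, -0.3, -1.4]
grip_width: 0.0162
grasp_force: 108.2
```

Run:
```python
from h import *
import pickle
todo([.375,-.0415,.12],[180,0,-5.13])
ims=[]
for n,(u,v) in (("top",(205,140)),("side",(205,155))):
    d=grab(n); pickle.dump(d,open(n+"2.pkl","wb"))
    im=d["color"][v:v+110,u:u+100,::-1]; im=cv2.resize((255*(im/255.)**.4).astype(np.uint8),None,fx=4,fy=4,interpolation=cv2.INTER_CUBIC)
    for k in range(0,100,10):
        cv2.putText(im,str(u+k),(k*4-8,10),0,.33,(0,0,255),1);cv2.putText(im,str(v+k),(0,k*4+4),0,.33,(0,0,255),1)
        cv2.line(im,(k*4,12),(k*4,18),(0,255,255),1)
    ims.append(im)
cv2.imwrite("pics/l3.png",np.hstack(ims))
```

```text
t 13.55 pos [ 0.3742 -0.0405  0.1529] rpy [179.9788  -0.0147  -4.9885] shift [0.09 0.09 3.29] turn [ 0.02 -0.01  0.14] F [ 0.5 -0.3 -1.4] w 0.0162 g 108.16810727119446
```

View pics/l3.png

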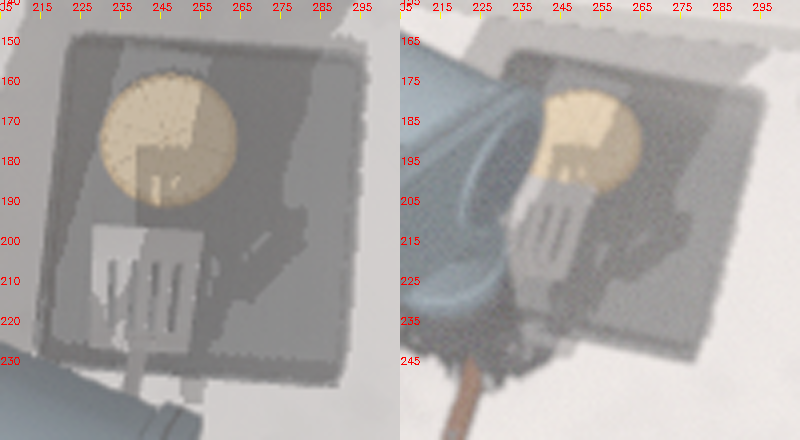

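Top view: blade tip corners near (228,196.5)/(255.5,198), heel (228.5,226.5)/(253,227.5); it hangs over the tray, short of the disc.

Run:
```python
from h import *
import pickle
from scipy.optimize import least_squares
t=pickle.load(open("top2.pkl","rb"));s=pickle.load(open("side2.pkl","rb"))
pts=np.array([[.085,.038,0],[.085,-.038,0],[0,.033,0],[0,-.033,0]])
T=np.array([[228,196.3],[255.7,198],[228.5,227],[253.3,228]])
for z in (.1022,):
    def W(q,p):
        c,n=np.cos(q[2]),np.sin(q[2]);return np.c_[q[0]+c*p[:,0]-n*p[:,1],q[1]+n*p[:,0]+c*p[:,1],p[:,2]+z+q[3]*p[:,0]]
    r=least_squares(lambda q:np.r_[(proj(t,W(q,pts))-T).ravel(),q[3]*20],[.47,-.05,0,0]);q=r.x
    print(q,np.degrees(q[2]),r.fun.round(1));print("tip",W(q,np.array([[.085,0,0]])), "side proj",proj(s,W(q,pts)))
    print("bladecorners tri tip R", tri((t,255.7,198),(s,254.5,203)), tri((t,228,196.3),(s,238,198.5)))
tr=np.array([.5988,-.0879]);a=np.radians(-5.13);c,n=np.cos(a),np.sin(a);Rt=np.array([[c,-n],[n,c]])
print("heel,tip in tray",(q[:2]-tr)@Rt,(W(q,np.array([[.085,0,0]]))[0,:2]-tr)@Rt)
print("disc",onz(t,247.0,175,.016),onz(s,251.5,190,.016))
```

```text
[ 0.4782 -0.0523 -0.0453 -0.0055] -2.5982554622375225 [ 0.2  0.2  0.3 -0.7 -0.1  0.4 -0.4  0.1 -0.1]
tip [[ 0.5631 -0.0562  0.1017]] side proj [[229.2342 197.4425]
 [252.9698 201.2605]
 [224.4093 221.4362]
 [245.5792 224.9591]]
bladecorners tri tip R [ 0.5636 -0.0951  0.0864] [ 0.5705 -0.0299  0.0886]
heel,tip in tray [-0.1233  0.0246] [-0.0384  0.0284]
disc [ 0.6497 -0.0631  0.016 ] [ 0.6511 -0.0703  0.016 ]
```

Request:
move_arm([
  {"hand": 0, "x": 1.2, "y": 0, "z": 1, "ax": 0, "ay": 0, "az": 0},
  {"hand": 0, "x": 1.3, "y": 0, "z": 2, "ax": 0, "ay": 0, "az": 0},
  {"hand": 0, "x": 0, "y": 0, "z": 2, "ax": 0, "ay": 0, "az": 0},
  {"hand": 0, "x": 0, "y": 0, "z": 1.5, "ax": 0, "ay": 0, "az": 0},
  {"hand": 0, "x": 0, "y": 0, "z": 0.5, "ax": 0, "ay": -2, "az": 0},
  {"hand": 0, "x": 0, "y": 0, "z": 0, "ax": 0, "ay": 0, "az": 0},
], force=110)

```text
time_s: 14.4
position: [0.4006, -0.044, 0.0821]
orientation: [3.142, 0.036, -0.09]
ft_force: [0.1, -0.5, -1.1]
grip_width: 0.0158
grasp_force: 108.1
```

Run:
```python
from h import *
todo([.4,-.0427,.0623],[180,-2,-5.13]); print(arm.state()["wrist_torque"])
```

```text
t 14.4 pos [ 0.4006 -0.044   0.0821] rpy [179.9992   2.057   -5.1374] shift [-0.   -0.12  1.98] turn [ 0.    4.06 -0.01] F [ 0.1 -0.5 -1.1] w 0.0158 g 108.07879328727722
[0.0568 0.1589 0.0159]
```

Request:
move_arm([
  {"hand": 0, "x": 0, "y": 0, "z": 0.4, "ax": 0, "ay": 0, "az": 0},
  {"hand": 0, "x": 0, "y": 0, "z": 0.4, "ax": 0, "ay": 0, "az": 0},
  {"hand": 0, "x": 0, "y": 0, "z": 0, "ax": 0, "ay": 0, "az": 0},
], force=110)

```text
time_s: 14.78
position: [0.399, -0.0431, 0.0745]
orientation: [-3.142, 0.035, -0.089]
ft_force: [0.1, -0.3, -2.1]
grip_width: 0.016
grasp_force: 108.1
```

Request:
move_arm([
  {"hand": 0, "x": 0, "y": 0, "z": 0.2, "ax": 0, "ay": 0, "az": 0},
  {"hand": 0, "x": 0, "y": 0, "z": 0.2, "ax": 0, "ay": 0, "az": 0},
  {"hand": 0, "x": 0, "y": 0, "z": 0, "ax": 0, "ay": 0, "az": 0},
], force=110)

```text
time_s: 15.15
position: [0.399, -0.0432, 0.0704]
orientation: [-3.142, 0.035, -0.089]
ft_force: [-1.2, 0.5, -1.9]
grip_width: 0.0157
grasp_force: 108.1
```

Run:
```python
from h import *
s=arm.state();print(s["position"],s["ft_force"],s["wrist_torque"])
```

```text
[ 0.399  -0.0432  0.0704] [-1.1804  0.5019 -1.8905] [ 0.0068  0.1672 -0.0153]
```

Request:
move_arm([
  {"hand": 0, "x": 0, "y": 0, "z": 0.15, "ax": 0, "ay": 0, "az": 0},
  {"hand": 0, "x": 0, "y": 0, "z": 0.15, "ax": 0, "ay": 0, "az": 0},
  {"hand": 0, "x": 0, "y": 0, "z": 0, "ax": 0, "ay": 0, "az": 0},
], force=110)

```text
time_s: 15.52
position: [0.3989, -0.0432, 0.0674]
orientation: [-3.142, 0.035, -0.089]
ft_force: [-0.8, 0.1, -1.1]
grip_width: 0.0163
grasp_force: 108.1
```

Request:
move_arm([
  {"hand": 0, "x": 0, "y": 0, "z": 0.1, "ax": 0, "ay": 0, "az": 0},
  {"hand": 0, "x": 0, "y": 0, "z": 0.1, "ax": 0, "ay": 0, "az": 0},
  {"hand": 0, "x": 0, "y": 0, "z": 0, "ax": 0, "ay": 0, "az": 0},
], force=110)

```text
time_s: 15.9
position: [0.3988, -0.0432, 0.0654]
orientation: [-3.142, 0.035, -0.089]
ft_force: [0.5, 0.5, -1.5]
grip_width: 0.0165
grasp_force: 108.1
```

Run:
```python
from h import *
s=arm.state();print(s["position"],s["ft_force"],s["wrist_torque"])
```

```text
[ 0.3988 -0.0432  0.0654] [ 0.4806  0.5327 -1.4849] [ 0.0269  0.1765 -0.0215]
```

Request:
move_arm([
  {"hand": 0, "x": 0, "y": 0, "z": 0.1, "ax": 0, "ay": 0, "az": 0},
  {"hand": 0, "x": 0, "y": 0, "z": 0.1, "ax": 0, "ay": 0, "az": 0},
  {"hand": 0, "x": 0, "y": 0, "z": 0, "ax": 0, "ay": 0, "az": 0},
], force=110)

```text
time_s: 16.27
position: [0.3989, -0.0432, 0.0635]
orientation: [3.142, 0.035, -0.089]
ft_force: [-0.2, -0.7, -1.1]
grip_width: 0.0161
grasp_force: 108.0
```

Run:
```python
from h import *
s=arm.state();print(s["position"],s["ft_force"],s["wrist_torque"])
```

```text
[ 0.3989 -0.0432  0.0635] [-0.1929 -0.7441 -1.0794] [0.0346 0.0381 0.0183]
```

Request:
move_arm([
  {"hand": 0, "x": 0, "y": 0, "z": 0.1, "ax": 0, "ay": 0, "az": 0},
  {"hand": 0, "x": 0, "y": 0, "z": 0, "ax": 0, "ay": 0, "az": 0},
], force=110)

```text
time_s: 16.52
position: [0.399, -0.0433, 0.0626]
orientation: [3.141, 0.034, -0.089]
ft_force: [-0.3, -0.2, 0.4]
grip_width: 0.0157
grasp_force: 108.1
```

Run:
```python
from h import *
s=arm.state();print(s["position"],s["ft_force"],s["wrist_torque"])
```

```text
[ 0.399  -0.0433  0.0626] [-0.325  -0.1889  0.4467] [ 0.0492 -0.0954 -0.0102]
```

Request:
move_arm([
  {"hand": 0, "x": 0.3, "y": 0, "z": 0.09, "ax": 0, "ay": 0, "az": 0},
  {"hand": 0, "x": 0.6, "y": 0, "z": 0.04, "ax": 0, "ay": 0, "az": 0},
  {"hand": 0, "x": 0.6, "y": 0, "z": -0.02, "ax": 0, "ay": 0, "az": 0},
  {"hand": 0, "x": 0.6, "y": 0, "z": -0.02, "ax": 0, "ay": 0, "az": 0},
  {"hand": 0, "x": 0.6, "y": 0, "z": -0.02, "ax": 0, "ay": 0, "az": 0},
], force=110)

```text
time_s: 17.15
position: [0.426, -0.0456, 0.0609]
orientation: [-3.142, 0.035, -0.089]
ft_force: [-1.6, 0.0, 2.3]
grip_width: 0.0161
grasp_force: 108.5
```

Run:
```python
from h import *
s=arm.state();print(s["position"],s["ft_force"],s["wrist_torque"])
```

```text
[ 0.426  -0.0456  0.0609] [-1.5594  0.034   2.2839] [-0.0225 -0.2019  0.0126]
```

Request:
move_arm([
  {"hand": 0, "x": 0.6, "y": 0, "z": -0.02, "ax": 0, "ay": 0, "az": 0},
  {"hand": 0, "x": 0.6, "y": 0, "z": -0.02, "ax": 0, "ay": 0, "az": 0},
  {"hand": 0, "x": 0.6, "y": 0, "z": -0.02, "ax": 0, "ay": 0, "az": 0},
  {"hand": 0, "x": 0.6, "y": 0, "z": -0.02, "ax": 0, "ay": 0, "az": 0},
], force=110)

```text
time_s: 17.65
position: [0.45, -0.0478, 0.0609]
orientation: [3.142, 0.035, -0.089]
ft_force: [-2.2, 0.1, 2.8]
grip_width: 0.0159
grasp_force: 108.6
```

Run:
```python
from h import *
s=arm.state();print(s["position"],s["ft_force"],s["wrist_torque"])
d=grab("top");im=d["color"][140:240,205:305,::-1];cv2.imwrite("pics/p1.png",cv2.resize((255*(im/255.)**.4).astype(np.uint8),None,fx=4,fy=4,interpolation=cv2.INTER_CUBIC))
# disc blob by colour
c=d["color"][140:240,205:305].astype(float);m=(c[...,0]>1.35*c[...,2])&(c[...,0]>40);v,u=np.nonzero(m);print(u.min()+205,u.max()+205,v.min()+140,v.max()+140,m.sum())
```

```text
[ 0.45   -0.0478  0.0609] [-2.1604  0.0583  2.7631] [ 0.0948 -0.1586 -0.0244]
231 264 152 184 886
```

Request:
move_arm([
  {"hand": 0, "x": 0.5, "y": 0, "z": -0.02, "ax": 0, "ay": 0, "az": 0},
  {"hand": 0, "x": 0.5, "y": 0, "z": -0.02, "ax": 0, "ay": 0, "az": 0},
  {"hand": 0, "x": 0.5, "y": 0, "z": -0.02, "ax": 0, "ay": 0, "az": 0},
  {"hand": 0, "x": 0.5, "y": 0, "z": -0.02, "ax": 0, "ay": 0, "az": 0},
], force=110)

```text
time_s: 18.2
position: [0.4698, -0.0495, 0.0609]
orientation: [-3.142, 0.035, -0.089]
ft_force: [-1.7, 0.2, 2.2]
grip_width: 0.0164
grasp_force: 108.5
```

```bash
cat > chk.py <<'E'
from h import *
s=arm.state();print(s["position"],s["ft_force"],s["wrist_torque"])
d=grab("top")
c=d["color"].astype(float);m=((c[...,0]>1.35*c[...,2])&(c[...,0]>40)).astype(np.uint8);m[:140]=0;m[250:]=0;m[:,:130]=0;m[:,305:]=0
n,l,st,ce=cv2.connectedComponentsWithStats(m)
for k in range(1,n):
    if st[k,4]>150: print("blob",st[k],ce[k], onz(d,st[k,0]+(st[k,2]-1)/2,st[k,1]+(st[k,3]-1)/2,.018))
E
python3 chk.py
```

```text
[ 0.4698 -0.0495  0.0609] [-1.6995  0.1972  2.1836] [ 0.0009 -0.165   0.0007]
blob [ 136  147   56   94 3603] [161.6983 185.4557] [0.5968 0.1847 0.018 ]
blob [231 152  34  33 883] [247.3737 168.1846] [ 0.6709 -0.0647  0.018 ]
```

Request:
move_arm([
  {"hand": 0, "x": 0.5, "y": 0, "z": -0.02, "ax": 0, "ay": 0, "az": 0},
  {"hand": 0, "x": 0.5, "y": 0, "z": -0.02, "ax": 0, "ay": 0, "az": 0},
  {"hand": 0, "x": 0.5, "y": 0, "z": -0.02, "ax": 0, "ay": 0, "az": 0},
  {"hand": 0, "x": 0.5, "y": 0, "z": -0.02, "ax": 0, "ay": 0, "az": 0},
  {"hand": 0, "x": 0.5, "y": 0, "z": -0.02, "ax": 0, "ay": 0, "az": 0},
], force=110)

```text
time_s: 18.88
position: [0.4947, -0.0517, 0.061]
orientation: [-3.142, 0.035, -0.089]
ft_force: [-1.7, -0.4, 1.6]
grip_width: 0.0163
grasp_force: 108.5
```

```bash
python3 chk.py
```

```text
[ 0.4947 -0.0517  0.061 ] [-1.719  -0.3756  1.5543] [ 0.0333 -0.0914  0.0258]
blob [ 136  147   56   87 3237] [160.7213 182.5944] [0.6075 0.1852 0.018 ]
blob [231 152  34  25 654] [248.4327 164.4862] [ 0.6834 -0.0647  0.018 ]
```

Request:
move_arm([
  {"hand": 0, "x": 0.4, "y": 0, "z": -0.02, "ax": 0, "ay": 0, "az": 0},
  {"hand": 0, "x": 0.4, "y": 0, "z": -0.02, "ax": 0, "ay": 0, "az": 0},
  {"hand": 0, "x": 0.3, "y": 0, "z": -0.02, "ax": 0, "ay": 0, "az": 0},
  {"hand": 0, "x": 0, "y": 0, "z": 0, "ax": 0, "ay": 0, "az": 0},
], force=110)

```text
time_s: 19.42
position: [0.5059, -0.0528, 0.0613]
orientation: [3.142, 0.034, -0.089]
ft_force: [-0.1, 0.3, 0.5]
grip_width: 0.0162
grasp_force: 108.4
```

Run:
```python
from h import *
s=arm.state();print(s["position"],s["ft_force"],s["wrist_torque"])
ims=[]
for n,(u,v) in (("top",(205,130)),("side",(205,145))):
    d=grab(n)
    im=d["color"][v:v+100,u:u+100,::-1]; im=cv2.resize((255*(im/255.)**.4).astype(np.uint8),None,fx=4,fy=4,interpolation=cv2.INTER_CUBIC)
    ims.append(im)
cv2.imwrite("pics/l4.png",np.hstack(ims))
```

```text
[ 0.5059 -0.0528  0.0613] [-0.1192  0.277   0.5052] [ 0.0441 -0.2941 -0.0304]
```

View pics/l4.png

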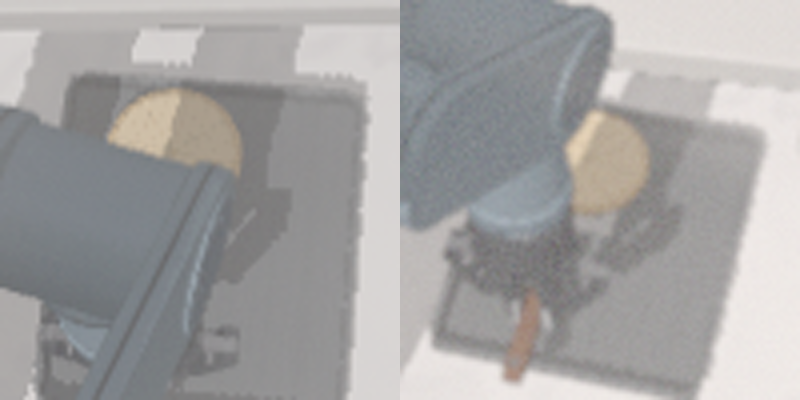

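Shortbread (top crop (175,140)) sits against the far wall with the blade beneath; now lift gently with the tip slightly up.

Request:
move_arm([
  {"hand": 0, "x": 0.1, "y": 0, "z": -0.2, "ax": 0, "ay": 1, "az": 0},
  {"hand": 0, "x": 0, "y": 0, "z": -0.3, "ax": 0, "ay": 1.5, "az": 0},
  {"hand": 0, "x": 0, "y": 0, "z": -0.5, "ax": 0, "ay": 1.5, "az": 0},
  {"hand": 0, "x": 0, "y": 0, "z": -0.7, "ax": 0, "ay": 1, "az": 0},
  {"hand": 0, "x": 0, "y": 0, "z": -0.8, "ax": 0, "ay": 0, "az": 0},
  {"hand": 0, "x": 0, "y": 0, "z": -0.8, "ax": 0, "ay": 0, "az": 0},
  {"hand": 0, "x": 0, "y": 0, "z": -0.5, "ax": 0, "ay": 0, "az": 0},
  {"hand": 0, "x": 0, "y": 0, "z": 0, "ax": 0, "ay": 0, "az": 0},
], force=120)

```text
time_s: 20.52
position: [0.5055, -0.0528, 0.0998]
orientation: [3.141, -0.053, -0.089]
ft_force: [-0.2, -0.1, -2.9]
grip_width: 0.016
grasp_force: 117.1
```

```bash
python3 chk.py
```

```text
[ 0.5055 -0.0528  0.0998] [-0.2438 -0.0713 -2.899 ] [-0.0257  0.4978  0.0028]
blob [ 136  147   56   86 3188] [160.4655 182.4059] [0.6091 0.1852 0.018 ]
blob [229 146  36  34 966] [246.7557 162.3882] [ 0.6881 -0.0617  0.018 ]
```

Request:
move_arm([
  {"hand": 0, "x": 0, "y": 0, "z": -0.4, "ax": 0, "ay": 0, "az": 0},
  {"hand": 0, "x": 0, "y": 0, "z": -0.8, "ax": 0, "ay": 0, "az": 0},
  {"hand": 0, "x": 0, "y": 0, "z": -1.1, "ax": 0, "ay": 0, "az": 0},
  {"hand": 0, "x": 0, "y": 0, "z": -0.8, "ax": 0, "ay": 0, "az": 0},
  {"hand": 0, "x": 0, "y": 0, "z": -0.4, "ax": 0, "ay": 0, "az": 0},
  {"hand": 0, "x": -0.1, "y": -0.5, "z": 0, "ax": 0, "ay": 0, "az": 0},
  {"hand": 0, "x": -0.3, "y": -1.0, "z": 0, "ax": 0, "ay": 0, "az": 0},
  {"hand": 0, "x": -0.4, "y": -1.5, "z": 0, "ax": 0, "ay": 0, "az": 0},
  {"hand": 0, "x": -0.5, "y": -2.0, "z": 0, "ax": 0, "ay": 0, "az": 0},
  {"hand": 0, "x": -0.6, "y": -2.4, "z": 0, "ax": 0, "ay": 0, "az": 0},
], force=120)

```text
time_s: 21.82
position: [0.4904, 0.0244, 0.1329]
orientation: [-3.141, -0.052, -0.089]
ft_force: [0.5, 0.4, -3.3]
grip_width: 0.0157
grasp_force: 117.2
```

Request:
move_arm([
  {"hand": 0, "x": -0.6, "y": -2.5, "z": 0, "ax": 0, "ay": 0, "az": 0},
  {"hand": 0, "x": -0.6, "y": -2.5, "z": 0, "ax": 0, "ay": 0, "az": 0},
  {"hand": 0, "x": -0.6, "y": -2.5, "z": 0, "ax": 0, "ay": 0, "az": 0},
  {"hand": 0, "x": -0.6, "y": -2.5, "z": 0, "ax": 0, "ay": 0, "az": 0},
  {"hand": 0, "x": -0.6, "y": -2.3, "z": 0, "ax": 0, "ay": 0, "az": 0},
  {"hand": 0, "x": -0.5, "y": -1.9, "z": 0, "ax": 0, "ay": 0, "az": 0},
  {"hand": 0, "x": -0.4, "y": -1.4, "z": 0, "ax": 0, "ay": 0, "az": 0},
  {"hand": 0, "x": -0.3, "y": -0.9, "z": 0, "ax": 0, "ay": 0, "az": 0},
  {"hand": 0, "x": -0.1, "y": -0.5, "z": 0, "ax": 0, "ay": 0, "az": 0},
  {"hand": 0, "x": 0, "y": 0, "z": 0, "ax": 0, "ay": 0, "az": 0},
], force=120)

```text
time_s: 23.08
position: [0.4634, 0.1961, 0.1309]
orientation: [3.141, -0.052, -0.089]
ft_force: [1.3, 0.2, -2.8]
grip_width: 0.0158
grasp_force: 117.3
```

Run:
```python
from h import *
todo([.465,.197,.08],[180,0,-5])
s=arm.state();print(s["wrist_torque"])
ims=[]
for n,(u,v) in (("top",(110,120)),("side",(120,130))):
    d=grab(n)
    im=d["color"][v:v+120,u:u+100,::-1]; im=cv2.resize((255*(im/255.)**.4).astype(np.uint8),None,fx=4,fy=4,interpolation=cv2.INTER_CUBIC)
    for k in range(0,120,10):
        cv2.putText(im,str(u+k),(k*4-8,10),0,.33,(0,0,255),1);cv2.putText(im,str(v+k),(0,k*4+4),0,.33,(0,0,255),1)
    ims.append(im)
cv2.imwrite("pics/l5.png",np.hstack(ims))
```

```text
t 23.075 pos [0.4634 0.1961 0.1309] rpy [179.9936  -3.0037  -5.0904] shift [-0.11 -0.11  5.09] turn [ 0.01 -3.   -0.09] F [ 1.3  0.2 -2.8] w 0.0158 g 117.25183010101318
[ 0.057   0.509  -0.0177]
```

View pics/l5.png

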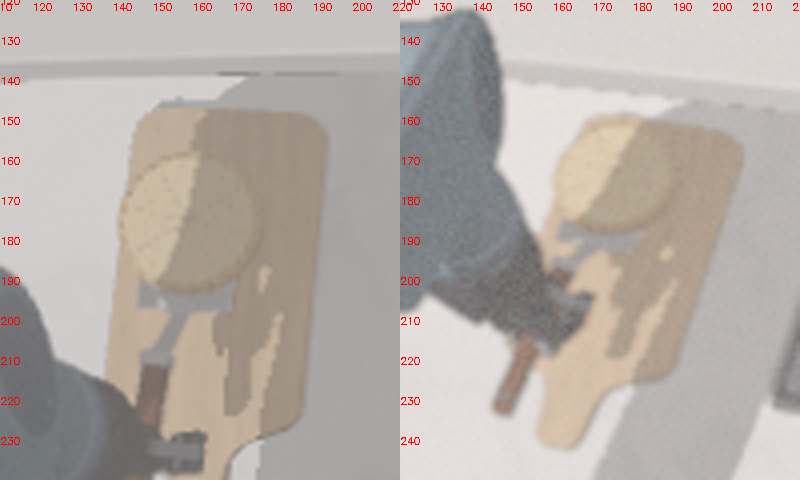

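Disc rides on the blade over the board: top view centre about (157.6,175.4), heel visible behind it at (155,196).

Run:
```python
from h import *
d=grab("top");s=grab("side")
print("disc",onz(d,157.6,175.4,.102),tri((d,157.6,175.4),(s,172.6,174.5)))
print("L/R",onz(d,139.7,175.4,.1),onz(d,175.5,175.4,.1))
print("heel corners",onz(d,145,197,.083),onz(d,166,197.5,.083))
```

```text
disc [0.6283 0.1788 0.102 ] [0.6321 0.1837 0.0887]
L/R [0.6299 0.2302 0.1   ] [0.6278 0.1291 0.1   ]
heel corners [0.5719 0.2176 0.083 ] [0.5694 0.158  0.083 ]
```

Request:
move_arm([
  {"hand": 0, "x": 0, "y": 0, "z": 0, "ax": 0, "ay": -0.7, "az": 0},
  {"hand": 0, "x": 0, "y": 0, "z": 0, "ax": 0, "ay": -1.4, "az": 0},
  {"hand": 0, "x": 0, "y": 0, "z": 0, "ax": 0, "ay": -1.8, "az": 0},
  {"hand": 0, "x": 0, "y": 0, "z": 0, "ax": 0, "ay": -1.8, "az": 0},
  {"hand": 0, "x": 0, "y": 0, "z": 0, "ax": 0, "ay": -1.8, "az": 0},
  {"hand": 0, "x": 0, "y": 0, "z": 0, "ax": 0, "ay": -1.4, "az": 0},
  {"hand": 0, "x": 0, "y": 0, "z": 0, "ax": 0, "ay": -0.8, "az": 0},
  {"hand": 0, "x": 0.1, "y": 0, "z": 0.6, "ax": 0, "ay": 0, "az": 0},
  {"hand": 0, "x": 0.1, "y": 0, "z": 0.9, "ax": 0, "ay": 0, "az": 0},
  {"hand": 0, "x": 0.1, "y": 0, "z": 0.5, "ax": 0, "ay": 0, "az": 0},
], force=120)

```text
time_s: 24.52
position: [0.4632, 0.1959, 0.1098]
orientation: [3.141, 0.118, -0.089]
ft_force: [-1.2, -0.0, -3.1]
grip_width: 0.0159
grasp_force: 117.2
```

```bash
cat > c2.py <<'E'
from h import *
s=arm.state();th=s["orientation"][1];print(s["time_s"],s["position"],np.degrees(th),s["ft_force"],s["wrist_torque"],"tip z",s["position"][2]-.054*np.cos(th)-.188*np.sin(th))
E
python3 c2.py
```

```text
24.525 [0.4632 0.1959 0.1098] 6.775914773756526 [-1.211  -0.0152 -3.0799] [ 0.0614  0.2484 -0.0117] tip z 0.03398080096230699
```

```bash
cat > disc.py <<'E'
from h import *
import sys
z=float(sys.argv[1])
for n,r0,r1 in (("top",15,21),("side",12,18)):
    d=grab(n);c=cv2.resize(d["color"],None,fx=4,fy=4,interpolation=cv2.INTER_CUBIC)
    g=cv2.GaussianBlur((255*(c[...,1]/255.)**.5).astype(np.uint8),(0,0),3)
    H=cv2.HoughCircles(g[480:1000,400:900],cv2.HOUGH_GRADIENT_ALT,1.5,40,param1=60,param2=0.4,minRadius=r0*4,maxRadius=r1*4)
    if H is None: print(n,None);continue
    for x,y,r in H[0][:,:3]: 
        u,v=(x+400)/4-.375,(y+480)/4-.375;print(n,round(u,1),round(v,1),round(r/4,1),onz(d,u,v,z))
s=arm.state();print(s["time_s"],s["ft_force"],s["wrist_torque"])
E
python3 disc.py .07
```

```text
top None
side None
24.625 [-0.0556  0.445  -2.2058] [0.0898 0.2434 0.0688]
```

```bash
cat > disc.py <<'E'
from h import *
import sys,pickle
z=float(sys.argv[1])
def hough(d,r0,r1,box):
    c=cv2.resize(d["color"],None,fx=4,fy=4,interpolation=cv2.INTER_CUBIC)
    g=cv2.GaussianBlur((255*(c[...,1]/255.)**.5).astype(np.uint8),(0,0),2)
    u0,u1,v0,v1=[4*b for b in box]
    H=cv2.HoughCircles(g[v0:v1,u0:u1],cv2.HOUGH_GRADIENT,1.5,30,param1=50,param2=18,minRadius=r0*4,maxRadius=r1*4)
    return [] if H is None else [((x+u0)/4-.375,(y+v0)/4-.375,r/4) for x,y,r in H[0][:4,:3]]
if __name__=="__main__":
    t0=pickle.load(open("top0.pkl","rb"));c=t0["color"].astype(float)
    for nm,(u,v) in dict(disc=(258,180),discsh=(238,172),board=(165,215),boardsh=(165,170)).items():
        p=c[v-3:v+4,u-3:u+4].mean((0,1));print(nm,p.round(),(p/p.sum()).round(3))
    for n,r0,r1 in (("top",15,20),("side",12,17)):
        d=grab(n);pickle.dump(d,open(n+"3.pkl","wb"))
        for u,v,r in hough(d,r0,r1,(120,220,130,225)): print(n,round(u,1),round(v,1),round(r,1),onz(d,u,v,z))
    for uv in ((157,170),(150,175),(165,175),(165,215),(157,182)):
        p=np.array(pickle.load(open("top3.pkl","rb"))["color"],float)[uv[1]-2:uv[1]+3,uv[0]-2:uv[0]+3].mean((0,1));print(uv,(p/p.sum()).round(3))
E
python3 disc.py .07
```

```text
disc [131. 107.  77.] [0.417 0.34  0.243]
discsh [80. 66. 49.] [0.409 0.339 0.252]
board [123.  97.  73.] [0.42  0.33  0.249]
boardsh [73. 58. 45.] [0.416 0.33  0.254]
top 158.1 160.2 16.7 [0.6832 0.1898 0.07  ]
side 167.1 164.3 15.5 [0.6806 0.22   0.07  ]
side 143.1 193.9 15.9 [0.5575 0.269  0.07  ]
side 147.6 199.9 13.9 [0.5377 0.2483 0.07  ]
side 158.1 204.4 14.3 [0.5262 0.21   0.07  ]
(157, 170) [0.416 0.339 0.244]
(150, 175) [0.417 0.339 0.244]
(165, 175) [0.408 0.34  0.253]
(165, 215) [0.418 0.331 0.251]
(157, 182) [0.411 0.34  0.249]
```

```bash
cat > dm.py <<'E'
from h import *
import sys,pickle
def find(d,z,n=""):
    c=cv2.GaussianBlur(d["color"].astype(np.float32),(0,0),1.2);f=c/c.sum(2,keepdims=True)
    m=((f[...,1]>.335)&(f[...,0]>.385)).astype(np.uint8);m[:135]=0;m[235:]=0;m[:,:120]=0;m[:,225:]=0
    m=cv2.morphologyEx(m,cv2.MORPH_OPEN,np.ones((3,3),np.uint8))
    k,l,st,ce=cv2.connectedComponentsWithStats(m)
    i=1+np.argmax(st[1:,4]);ct=max(cv2.findContours((l==i).astype(np.uint8),0,2)[0],key=len)
    e=cv2.fitEllipse(ct);print(n,st[i],ce[i].round(1),"ell",np.round(e[0]+e[1],1),onz(d,*e[0],z));return e
if __name__=="__main__":
    z=float(sys.argv[1])
    if len(sys.argv)>2: D=[pickle.load(open(k+"3.pkl","rb")) for k in("top","side")]
    else: D=[grab("top"),grab("side")]
    e=[find(d,z,n) for d,n in zip(D,("top","side"))]
    print("tri",tri(*[(d,*x[0]) for d,x in zip(D,e)]));s=arm.state();print(s["time_s"],s["position"],s["ft_force"],s["wrist_torque"])
E
python3 dm.py .07 x
```

```text
top [145 167  34  32 814] [161.4 182.5] ell [161.2 182.5  29.6  33.3] [0.6164 0.1773 0.07  ]
side [161 172  29  23 508] [175.2 183.5] ell [175.1 183.5  21.6  27.9] [0.6103 0.1743 0.07  ]
tri [0.622  0.1824 0.0498]
24.725 [0.4638 0.196  0.1106] [ 0.0324 -0.2304 -2.6864] [ 0.0186  0.2487 -0.0143]
```

Request:
move_arm([
  {"hand": 0, "x": 0.1, "y": 0, "z": 0.4, "ax": 0, "ay": 0, "az": 0},
  {"hand": 0, "x": 0.1, "y": 0, "z": 0.5, "ax": 0, "ay": 0, "az": 0},
  {"hand": 0, "x": 0, "y": 0, "z": 0.4, "ax": 0, "ay": 0, "az": 0},
  {"hand": 0, "x": 0, "y": 0, "z": 0.2, "ax": 0, "ay": 0, "az": 0},
  {"hand": 0, "x": 0, "y": 0, "z": 0, "ax": 0, "ay": 0, "az": 0},
], force=120)

```text
time_s: 25.35
position: [0.464, 0.196, 0.0954]
orientation: [3.141, 0.117, -0.089]
ft_force: [0.9, 0.6, -3.5]
grip_width: 0.016
grasp_force: 117.2
```

```bash
python3 c2.py
```

```text
25.35 [0.464  0.196  0.0954] 6.727326800778558 [ 0.9233  0.5974 -3.4947] [ 0.0395  0.2852 -0.0093] tip z 0.01972538816052198
```

Request:
move_arm([
  {"hand": 0, "x": 0, "y": 0, "z": 0.1, "ax": 0, "ay": 0, "az": 0},
  {"hand": 0, "x": 0, "y": 0, "z": 0.1, "ax": 0, "ay": 0, "az": 0},
  {"hand": 0, "x": 0, "y": 0, "z": 0, "ax": 0, "ay": 0, "az": 0},
], force=120)

```text
time_s: 25.72
position: [0.4639, 0.196, 0.0936]
orientation: [-3.142, 0.117, -0.089]
ft_force: [0.9, -0.8, -2.4]
grip_width: 0.0156
grasp_force: 117.1
```

```bash
python3 c2.py
```

```text
25.725 [0.4639 0.196  0.0936] 6.700529632956025 [ 0.8608 -0.7756 -2.3931] [-0.0478  0.2915 -0.0306] tip z 0.01802565676305894
```

Request:
move_arm([
  {"hand": 0, "x": 0, "y": 0, "z": 0.1, "ax": 0, "ay": 0, "az": 0},
  {"hand": 0, "x": 0, "y": 0, "z": 0.1, "ax": 0, "ay": 0, "az": 0},
  {"hand": 0, "x": 0, "y": 0, "z": 0, "ax": 0, "ay": 0, "az": 0},
], force=120)

```text
time_s: 26.1
position: [0.4637, 0.196, 0.0915]
orientation: [3.142, 0.117, -0.089]
ft_force: [-1.1, 0.1, -3.1]
grip_width: 0.0157
grasp_force: 117.2
```

```bash
python3 c2.py
```

```text
26.1 [0.4637 0.196  0.0915] 6.701923231302288 [-1.1392  0.1453 -3.1374] [ 0.0298  0.293  -0.0027] tip z 0.01596992892110167
```

Request:
move_arm([
  {"hand": 0, "x": 0, "y": 0, "z": 0.1, "ax": 0, "ay": 0, "az": 0},
  {"hand": 0, "x": 0, "y": 0, "z": 0, "ax": 0, "ay": 0, "az": 0},
], force=120)

```text
time_s: 26.35
position: [0.4637, 0.196, 0.0907]
orientation: [-3.142, 0.117, -0.089]
ft_force: [-0.2, -0.3, -2.1]
grip_width: 0.0157
grasp_force: 117.1
```

```bash
python3 c2.py
```

```text
26.35 [0.4637 0.196  0.0907] 6.686627350324345 [-0.1829 -0.2987 -2.1277] [-0.0086  0.1901 -0.0189] tip z 0.015126923708038066
```

Request:
move_arm([
  {"hand": 0, "x": 0, "y": 0, "z": 0.1, "ax": 0, "ay": 0, "az": 0},
  {"hand": 0, "x": 0, "y": 0, "z": -0.15, "ax": 0, "ay": -0.5, "az": 0},
  {"hand": 0, "x": 0, "y": 0, "z": -0.33, "ax": 0, "ay": -1, "az": 0},
  {"hand": 0, "x": -0.1, "y": 0, "z": -0.33, "ax": 0, "ay": -1, "az": 0},
  {"hand": 0, "x": -0.1, "y": 0, "z": -0.33, "ax": 0, "ay": -1, "az": 0},
  {"hand": 0, "x": 0, "y": 0, "z": 0, "ax": 0, "ay": 0, "az": 0},
], force=120)

```text
time_s: 27.1
position: [0.4635, 0.196, 0.1014]
orientation: [-3.141, 0.178, -0.089]
ft_force: [-0.3, -0.5, -2.2]
grip_width: 0.0159
grasp_force: 117.2
```

```bash
python3 c2.py;python3 dm.py .03
```

```text
27.1 [0.4635 0.196  0.1014] 10.202665906115252 [-0.2571 -0.4538 -2.1821] [ 0.0031  0.0486 -0.0226] tip z 0.014921838591757906
top [147 168  33  32 791] [163.  183.6] ell [163.  183.6  29.7  32.4] [0.6239 0.184  0.03  ]
side [162 175  29  23 503] [176.3 185.9] ell [176.3 185.9  21.2  28.4] [0.6244 0.182  0.03  ]
tri [0.6236 0.1825 0.0315]
27.2 [0.4631 0.196  0.1011] [-0.1412 -0.6016 -1.4906] [0.0155 0.0624 0.0108]
```

Request:
move_arm([
  {"hand": 0, "x": -0.4, "y": 0, "z": 0.07, "ax": 0, "ay": 0, "az": 0},
  {"hand": 0, "x": -0.6, "y": 0, "z": 0.11, "ax": 0, "ay": 0, "az": 0},
  {"hand": 0, "x": -0.6, "y": 0, "z": 0.11, "ax": 0, "ay": 0, "az": 0},
  {"hand": 0, "x": -0.4, "y": 0, "z": 0.07, "ax": 0, "ay": 0, "az": 0},
], force=120)

```text
time_s: 27.7
position: [0.4422, 0.1979, 0.1013]
orientation: [3.142, 0.178, -0.089]
ft_force: [-0.5, 0.1, -2.3]
grip_width: 0.0162
grasp_force: 117.2
```

```bash
python3 c2.py;python3 dm.py .03
```

```text
27.7 [0.4422 0.1979 0.1013] 10.214324042478228 [-0.4611  0.1072 -2.3489] [ 0.0026  0.0882 -0.0557] tip z 0.014769625652979144
top [147 169  33  31 800] [163.1 183.9] ell [163.1 183.9  29.5  32.6] [0.6231 0.1838 0.03  ]
side [163 175  28  23 496] [176.2 186.4] ell [176.1 186.5  21.8  27.2] [0.6222 0.1824 0.03  ]
tri [0.6241 0.1841 0.0267]
27.8 [0.4421 0.198  0.1013] [-0.883  -0.1767 -2.6434] [0.0232 0.1432 0.0154]
```

Request:
move_arm([
  {"hand": 0, "x": -0.5, "y": 0, "z": 0.09, "ax": 0, "ay": 0, "az": 0},
  {"hand": 0, "x": -0.7, "y": 0, "z": 0.12, "ax": 0, "ay": 0, "az": 0},
  {"hand": 0, "x": -0.8, "y": 0, "z": 0.14, "ax": 0, "ay": 0, "az": 0},
  {"hand": 0, "x": -0.8, "y": 0, "z": 0.14, "ax": 0, "ay": 0, "az": 0},
  {"hand": 0, "x": -0.8, "y": 0, "z": 0.14, "ax": 0, "ay": 0, "az": 0},
  {"hand": 0, "x": -0.5, "y": 0, "z": 0.09, "ax": 0, "ay": 0, "az": 0},
], force=120)

```text
time_s: 28.55
position: [0.4007, 0.2016, 0.1014]
orientation: [3.142, 0.178, -0.089]
ft_force: [0.5, -0.1, -2.2]
grip_width: 0.0158
grasp_force: 117.2
```

```bash
python3 c2.py;python3 dm.py .026
```

```text
28.55 [0.4007 0.2016 0.1014] 10.211255635858961 [ 0.4808 -0.0901 -2.2053] [0.0132 0.1678 0.0087] tip z 0.014947119572690126
top [148 169  32  32 808] [163.3 184.6] ell [163.2 184.6  30.3  32.4] [0.6219 0.1845 0.026 ]
side [163 176  28  24 517] [176.1 187.3] ell [176.  187.2  22.2  28. ] [0.6217 0.1832 0.026 ]
tri [0.6221 0.1841 0.0252]
28.65 [0.4006 0.2016 0.1014] [-1.2317  0.3182 -2.7901] [-0.0433  0.1731  0.0166]
```

Disc has stayed at (0.622,0.184). Withdraw the rest, then lift away.

Request:
move_arm([
  {"hand": 0, "x": -0.6, "y": 0, "z": 0.1, "ax": 0, "ay": 0, "az": 0},
  {"hand": 0, "x": -0.8, "y": 0, "z": 0.13, "ax": 0, "ay": 0, "az": 0},
  {"hand": 0, "x": -0.8, "y": 0, "z": 0.13, "ax": 0, "ay": 0, "az": 0},
  {"hand": 0, "x": -0.8, "y": 0, "z": 0.13, "ax": 0, "ay": 0, "az": 0},
  {"hand": 0, "x": -0.8, "y": 0, "z": 0, "ax": 0, "ay": 0, "az": 0},
  {"hand": 0, "x": -0.5, "y": 0, "z": -0.1, "ax": 0, "ay": 0, "az": 0},
], force=120)

```text
time_s: 29.4
position: [0.3579, 0.2054, 0.1053]
orientation: [3.142, 0.178, -0.089]
ft_force: [1.0, -0.4, -1.8]
grip_width: 0.0161
grasp_force: 117.2
```

```bash
python3 c2.py;python3 dm.py .026
```

```text
29.4 [0.3579 0.2054 0.1053] 10.206998400750107 [ 0.961  -0.3695 -1.7758] [-0.0556  0.0144  0.0409] tip z 0.018850156327719664
top [148 169  32  32 824] [163.5 184.6] ell [163.6 184.7  30.9  32.6] [0.6218 0.1832 0.026 ]
side [163 175  27  26 522] [175.8 187.6] ell [175.9 187.5  23.2  27.2] [0.6203 0.1833 0.026 ]
tri [0.6231 0.1848 0.0212]
29.5 [0.3581 0.2055 0.1054] [ 1.0079  0.2518 -1.395 ] [-0.0482  0.0617  0.0243]
```

Request:
move_arm([
  {"hand": 0, "x": 0, "y": 0, "z": -2, "ax": 0, "ay": 3.2, "az": 0},
  {"hand": 0, "x": 0, "y": 0, "z": -3.5, "ax": 0, "ay": 3.5, "az": 0},
  {"hand": 0, "x": 0, "y": 0, "z": -3, "ax": 0, "ay": 3.5, "az": 0},
  {"hand": 0, "x": 0.7, "y": 2.5, "z": 0, "ax": 0, "ay": 0, "az": 0},
  {"hand": 0, "x": 1.2, "y": 4, "z": 0, "ax": 0, "ay": 0, "az": 0},
  {"hand": 0, "x": 1.2, "y": 4, "z": 0, "ax": 0, "ay": 0, "az": 0},
  {"hand": 0, "x": 1.2, "y": 4, "z": 0, "ax": 0, "ay": 0, "az": 0},
  {"hand": 0, "x": 1.2, "y": 4, "z": 0, "ax": 0, "ay": 0, "az": 0},
  {"hand": 0, "x": 1.2, "y": 4, "z": 0, "ax": 0, "ay": 0, "az": 0},
  {"hand": 0, "x": 1.2, "y": 4, "z": 0, "ax": 0, "ay": 0, "az": 0},
], force=120)

```text
time_s: 30.75
position: [0.4235, -0.068, 0.1897]
orientation: [3.141, -0.0, -0.089]
ft_force: [0.7, 0.3, -0.8]
grip_width: 0.016
grasp_force: 117.4
```

Request:
move_arm([
  {"hand": 0, "x": 1.2, "y": 4, "z": 0, "ax": 0, "ay": 0, "az": 0},
  {"hand": 0, "x": 1.2, "y": 4, "z": 0, "ax": 0, "ay": 0, "az": 0},
  {"hand": 0, "x": 1.2, "y": 4, "z": 0, "ax": 0, "ay": 0, "az": 0},
  {"hand": 0, "x": 1.2, "y": 4, "z": 0, "ax": 0, "ay": 0, "az": 0},
  {"hand": 0, "x": 1.2, "y": 4, "z": 0, "ax": 0, "ay": 0, "az": 0},
  {"hand": 0, "x": 0, "y": 1.5, "z": 0, "ax": 0, "ay": 0, "az": 0},
  {"hand": 0, "x": 0, "y": 0, "z": 0, "ax": 0, "ay": 0, "az": 0},
], force=120)

```text
time_s: 31.62
position: [0.4635, -0.2865, 0.1891]
orientation: [-3.141, 0.001, -0.091]
ft_force: [-0.8, 0.4, -2.4]
grip_width: 0.0156
grasp_force: 117.3
```

Run:
```python
from h import *
todo([.454,-.285,.0527],[180,0,-4.8])
```

```text
t 31.625 pos [ 0.4635 -0.2865  0.1891] rpy [-179.9606    0.0488   -5.1937] shift [-0.94 -0.05 13.64] turn [-0.04  0.05 -0.39] F [-0.8  0.4 -2.4] w 0.0156 g 117.30698347091675
```

Request:
move_arm([
  {"hand": 0, "x": -0.5, "y": 0, "z": 2, "ax": 0, "ay": 0, "az": 0},
  {"hand": 0, "x": -0.4, "y": 0, "z": 4, "ax": 0, "ay": 0, "az": 0},
  {"hand": 0, "x": 0, "y": 0, "z": 4, "ax": 0, "ay": 0, "az": 0},
  {"hand": 0, "x": 0, "y": 0, "z": 2, "ax": 0, "ay": 0, "az": 0},
  {"hand": 0, "x": 0, "y": 0, "z": 0.9, "ax": 0, "ay": 0, "az": 0},
  {"hand": 0, "x": 0, "y": 0, "z": 0.3, "ax": 0, "ay": 0, "az": 0},
  {"hand": 0, "x": 0, "y": 0, "z": 0, "ax": 0, "ay": 0, "az": 0},
], force=120)

```text
time_s: 32.5
position: [0.4554, -0.2852, 0.0583]
orientation: [3.141, -0.001, -0.089]
ft_force: [-0.7, -0.6, -1.2]
grip_width: 0.0161
grasp_force: 117.3
```

```bash
python3 c2.py
```

```text
32.5 [ 0.4554 -0.2852  0.0583] -0.058735596948302785 [-0.7178 -0.5611 -1.2006] [-0.0025  0.1523 -0.0069] tip z 0.004500710420334176
```

Request:
move_arm([
  {"hand": 0, "x": 0, "y": 0, "z": 0.15, "ax": 0, "ay": 0, "az": 0},
  {"hand": 0, "x": 0, "y": 0, "z": 0.1, "ax": 0, "ay": 0, "az": 0},
  {"hand": 0, "x": 0, "y": 0, "z": 0, "ax": 0, "ay": 0, "az": 0},
], force=60)

```text
time_s: 32.88
position: [0.455, -0.2852, 0.0552]
orientation: [3.141, -0.0, -0.089]
ft_force: [-0.7, 0.6, -1.0]
grip_width: 0.016
grasp_force: 117.3
```

```bash
python3 c2.py
```

```text
32.875 [ 0.455  -0.2852  0.0552] -0.011644747140460375 [-0.6672  0.6386 -0.9759] [-0.014   0.2304 -0.0017] tip z 0.0012238564050380124
```

Request:
move_arm([
  {"hand": 0, "x": 0, "y": 0, "z": 0.1, "ax": 0, "ay": 0, "az": 0},
  {"hand": 0, "x": 0, "y": 0, "z": 0.1, "ax": 0, "ay": 0, "az": 0},
  {"hand": 0, "x": 0, "y": 0, "z": 0.1, "ax": 0, "ay": 0, "az": 0},
  {"hand": 0, "x": 0, "y": 0, "z": 0, "ax": 0, "ay": 0, "az": 0},
], force=60)

```text
time_s: 33.38
position: [0.4553, -0.2854, 0.0525]
orientation: [3.141, -0.001, -0.089]
ft_force: [-1.9, 1.2, 3.8]
grip_width: 0.0155
grasp_force: 118.1
```

```bash
python3 c2.py
```

```text
33.375 [ 0.4553 -0.2854  0.0525] -0.0491118520302374 [-1.9242  1.1828  3.8005] [ 0.1564 -0.1503  0.0132] tip z -0.0013879233777093442
```

On the worktop. Release and rise straight up.

Request:
move_arm([
  {"hand": 0.25, "x": 0, "y": 0, "z": 0, "ax": 0, "ay": 0, "az": 0},
  {"hand": 0.5, "x": 0, "y": 0, "z": 0, "ax": 0, "ay": 0, "az": 0},
  {"hand": 1, "x": 0, "y": 0, "z": 0, "ax": 0, "ay": 0, "az": 0},
  {"hand": 1, "x": 0, "y": 0, "z": 0, "ax": 0, "ay": 0, "az": 0},
  {"hand": 1, "x": 0, "y": 0, "z": 0, "ax": 0, "ay": 0, "az": 0},
  {"hand": 1, "x": 0, "y": 0, "z": -2, "ax": 0, "ay": 0, "az": 0},
  {"hand": 1, "x": 0, "y": 0, "z": -4, "ax": 0, "ay": 0, "az": 0},
  {"hand": 1, "x": -1, "y": 0, "z": -5, "ax": 0, "ay": 0, "az": 0},
  {"hand": 1, "x": -3, "y": -2, "z": -4, "ax": 0, "ay": 0, "az": 0},
  {"hand": 1, "x": -3, "y": -4, "z": 0, "ax": 0, "ay": 0, "az": 0},
], force=60)

```text
time_s: 34.62
position: [0.3917, -0.221, 0.2053]
orientation: [3.137, -0.006, -0.091]
ft_force: [0.5, 0.5, 0.1]
grip_width: 0.0854
grasp_force: 0.0
```

Request:
move_arm([
  {"hand": 1, "x": 0, "y": -5, "z": 0, "ax": 0, "ay": 0, "az": 0},
  {"hand": 1, "x": 0, "y": -5, "z": 0, "ax": 0, "ay": 0, "az": 0},
  {"hand": 1, "x": 0, "y": -5, "z": 0, "ax": 0, "ay": 0, "az": 0},
  {"hand": 1, "x": 0, "y": -2, "z": 0, "ax": 0, "ay": 0, "az": 0},
  {"hand": 1, "x": 0, "y": 0, "z": 0, "ax": 0, "ay": 0, "az": 0},
  {"hand": 1, "x": 0, "y": 0, "z": 0, "ax": 0, "ay": 0, "az": 0},
], force=60)

```text
time_s: 35.38
position: [0.4058, -0.0504, 0.2021]
orientation: [3.141, -0.0, -0.089]
ft_force: [0.6, -0.2, 0.3]
grip_width: 0.0855
grasp_force: 0.0
```

Run:
```python
from h import *
from dm import find
t=grab("top");s=grab("side")
a=find(t,.026,"top");b=find(s,.026,"side");print("disc",tri((t,*a[0]),(s,*b[0])))
# board outline (all wood incl. disc)
c=cv2.GaussianBlur(t["color"].astype(np.float32),(0,0),1);f=c/c.sum(2,keepdims=True)
m=(f[...,0]>.385).astype(np.uint8);m[:140]=0;m[262:]=0;m[:,:125]=0;m[:,205:]=0
k,l,st,ce=cv2.connectedComponentsWithStats(m);i=1+np.argmax(st[1:,4]);print("board",st[i])
for v in (152,170,200,218): 
    u=np.nonzero(l[v]==i)[0];print(onz(t,(u.min()+u.max())/2,v,.013),u.max()-u.min()+1)
st_=arm.state();print(st_["time_s"],st_["position"],st_["ft_force"],st_["grip_width"])
import pickle
t1=pickle.load(open("top1.pkl","rb"))["color"].astype(int)
# turner: dark-wood handle & change vs. the earlier flat laying
print("blade diff to earlier lay", np.abs(t["color"].astype(int)-t1)[170:215,305:345].mean(), "handle rows", [np.nonzero((f[v,300:350,0]>.40))[0][[0,-1]]+300 for v in (220,230)])
```

```text
top [148 169  33  33 846] [163.9 184.9] ell [163.9 184.8  31.1  32.8] [0.6212 0.1821 0.026 ]
side [167 177  23  19 255] [178.8 186.1] ell [178.7 186.2  13.1  24.1] [0.6267 0.175  0.026 ]
disc [0.6169 0.1732 0.0431]
board [ 136  147   56   96 3562]
[0.7279 0.1813 0.013 ] 47
[0.6708 0.1833 0.013 ] 48
[0.5785 0.2004 0.013 ] 42
[0.5246 0.2175 0.013 ] 33
35.475 [ 0.4058 -0.0508  0.202 ] [-0.7863  0.1668  0.3309] 0.08531514073059544
blade diff to earlier lay 24.900555555555556 handle rows [array([325, 327]), array([324, 327])]
```

Run:
```python
from h import *
out=[]
for n,box in (("top",(300,350,200,290)),("side",(280,335,200,310))):
    d=grab(n);c=cv2.GaussianBlur(d["color"].astype(np.float32),(0,0),.7);f=c/c.sum(2,keepdims=True)
    u0,u1,v0,v1=box;m=(f[v0:v1,u0:u1,0]>.40).astype(np.uint8)
    k,l,st,ce=cv2.connectedComponentsWithStats(m);i=1+np.argmax(st[1:,4])
    v,u=np.nonzero(l==i);u=u+u0;v=v+v0
    top=(u[v<=v.min()+1].mean(),v.min());bot=(u[v>=v.max()-1].mean(),v.max());print(n,st[i],top,bot);out.append((d,top,bot))
(a,ta,ba),(b,tb,bb)=out
p=tri((a,*ta),(b,*tb));q=tri((a,*ba),(b,*bb));print("front end",p,"rear end",q,"len",np.linalg.norm(p-q),"rise deg",np.degrees(np.arctan2(q[2]-p[2],np.hypot(*(q-p)[:2]))))
```

```text
top [ 24  17   4  39 150] (np.float64(325.8), np.int64(217)) (np.float64(325.2857142857143), np.int64(255))
side [ 26  31   9  30 105] (np.float64(313.0), np.int64(231)) (np.float64(307.2), np.int64(260))
front end [ 0.5146 -0.2907  0.0401] rear end [ 0.4042 -0.2824  0.0639] len 0.11324963360199033 rise deg 12.146037100747314
```

```bash
python3 -c "
from workcell import arm
print(arm.close_job())"
```

```text
the job is handed in; nothing more can be done
None
```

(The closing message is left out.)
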